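# Fetch the setting anvil from the back of the rack

### The arm

A 6-joint arm with a two-finger parallel gripper is mounted at the origin on the work surface. World frame = base frame: x ahead of the robot, y to its left, z up, the work surface at z = 0. Lengths are in m, angles in rad, forces in N, time in s.
With the tool pointing down it reaches from about 0.35 to 0.975 m from the base axis. Payload 4.9 kg.
Tool frame: the origin (TCP) lies on the centre line of the jaws, within the pads' length; the fingertips stand 14 mm ahead of it and the grasp point (between the pads) lies 5 mm behind it; y points along the fingers, z is the direction in which the jaws open and shut, and the axes are right-handed (so a half turn about y gives the same grasp; the last joint's range is limited). The gripper opens to 85 mm and grips with 20 to 120 N. Pads are 22 mm wide; open, the fingers measure 114 mm over their backs; the gripper's body (76 mm by 85 mm) begins 54 mm behind the grasp point. The pads swing forward as they close: fully open they stand 13 mm farther back than shut.
Start: joints at [-1.322, 0.053, 1.613, -0, 1.476, -0.119], TCP at [0.225, -0.583, 0.245] pointing down, gripper open.
Joint ranges: [-3.01, 3.01], [-1.01, 2.22], [0.06, 2.58], [-1.02, 4.17], [0.09, 2.62], [-3.14, 3.14]. Speed limits (rad/s): [2.57, 2.57, 3.14, 3.14, 3.14, 3.14].

### API

Orientations are given as a rotation vector (axis times angle).
In Python, from station import ctrl gives the robot as it stands.
- The arm moves only by the tool servo_tool, never from a script. Its arguments are lists of equal length, an entry for each row: "delta_pos": the shift along the tool's x, y, z in m, a list of three; "dr": the turn, a rotation vector about the tool's x, y, z in degrees, a list of three; "grip": the opening, from 0 (shut) to 1 (fully open). In form: {"delta_pos": [[x, y, z], ...], "dr": [[rx, ry, rz], ...], "grip": [grip, ...]}. A call has 1 to 5 rows; each row shifts and turns the pose as measured when the row begins, along the tool's axes as they then stand; what a row does not reach is not made up. A row lasts 1/8 s, in which the tool goes at most 62.5 mm and 10.7 degrees, less where a joint would pass 70% of its speed; a pose out of reach is approached as far as the arm can. A call is refused whole if a number of a shift passes 0.0625 or a number of a turn 10.7, either way. A call with a gripper value outside its range is refused whole. The fingers move at their own pace and stop on an object; "grip_force" is the grip in N (left out, the last holds). Time passes only in rows, so rows that do not move let the fingers close. It gives the time, the measured TCP pose, the force and the opening at its end, in the units of the state.
- ctrl.get_obs(): the state, without advancing time (a new reading comes with each control period).
- ctrl.get_image(name): name is "scene" or "top"; returns the picture (480x640x3 uint8, red, green, blue); there is no depth.
- ctrl.camera_params(name): a dict with "fovy" (degrees; the focal length in pixels is half the picture's height over the tangent of half this angle, whatever the lens; pixels are square), "cx", "cy" (the principal point, pixels), "eye" and "rotation" of the camera in the world. Camera axes: x right, y down, z forward; pixel columns grow to the right and rows downward; lengths in m; the calibration is good to about 2 mm. A picture is of the moment at which its call begins. camera_params takes no time and is no camera call.
- ctrl.finish_job(): hands the job in, once; it reports no verdict.
Trained networks look in the newest picture that a camera, given by its name, has taken for a name from the list of things; names that differ only in an ending like _2 or _b are one class to them, and where a whole thing is asked for, a point or a joint stands for the part that bears it (a point fixed in the world has none). Each returns a list of dicts, best first, with "score" (0 to 1); they miss things now and then, are a little off and sometimes report something else, mostly with a low value. They report only what shows in the picture. A call takes as long as a camera call.
- ctrl.masks_of(camera, label): "pixels" (480x640 bool, what is visible of it) and "extent" ([left, top, right, bottom] in pixels, round what is visible of it).
The state is a dict: "t": time; "q": joint angles; "dq": joint speeds; "effort": joint torques, N m; "tool_pos": TCP position; "tool_rot": TCP orientation; "contact_force": force on the tool from outside, world axes, zero at the start; "wrist_torque": the same for the moment, N m; "opening": finger opening in m.
Only numpy, scipy, OpenCV 4.12 (cv2) and the standard library are available. Lean on these libraries where they do the work, as an engineer would, in place of code of your own. Each camera call takes 0.05 s, during which the arm holds its last target.

### The job

The round steel anvil is boxed in at the inner place of the wooden rack by the rivet jar, the square tin and the iron weight: first stand those three upright on the cork mat, then set the anvil in the middle of the marble slab, and only then put the jar, the tin and the weight back upright in the rack, each on the very spot it came from. Set everything down without dropping it, and do not disturb the small tin of snaps, the awl and the creasing bone.

Things in the scene. Friction and masses are not known exactly. Their poses are not given: they have to be found in the camera images.
- anvil_c (a point): Setting anvil to be fetched: a plain round bright-steel puck, 50 mm diameter, 32 mm high, with a small hollow in its top, 0.45 kg. It starts at the inner place of the rack, at the rack's origin. The point is its centre, 16 mm above its underside; z is its axis.
- jar_c (a point): Rivet jar: round glass jar with brass rivets in it and an aluminium screw lid; 54 mm diameter up to 58 mm, lid 48 mm diameter, 80 mm high overall, about 0.3 kg. The point is its centre, 40 mm above its underside; z is up its axis.
- tin_c (a point): Square dye tin: upright aluminium can with a paper band, 46 x 46 mm and 72 mm high plus a round black cap 22 mm in diameter and 8 mm high, about 0.28 kg. The point is its centre, 40 mm above its underside; z is up, x and y are square to its flat sides.
- weight_k (a point): Pattern weight: dark iron weight with a round foot 58 mm in diameter (straight to 30 mm up, then tapering to a neck 22 mm thick at 44 to 52 mm) and a round knob on top, 30 mm diameter from 56 to 80 mm up; 84 mm high, about 0.5 kg. The point is the middle of the knob, 68 mm above the underside; z is up its axis.
- rack: Low wood rack, fixed. Origin on the bench under the anvil's place; x to its back, y left. Floor 10 mm thick, 228 wide, from 107 mm in front of to 83 behind the origin. Back wall 45 mm high, inner face 71 mm behind; side rims 20 mm high, 106 mm out. Round stains (62 mm) mark the anvil's place and three places 65 mm left, right and in front of it, where jar, tin and weight start in any arrangement.
- mat: Side area: plain cork mat, fixed flat on the bench, 280 mm long (along its x), 130 mm wide (along its y), 4 mm thick. Origin: centre of its underside.
- slab: White marble setting slab, fixed, 120 x 120 mm and 25 mm high, with a thin dark ring (62 mm diameter, flush) around the middle of its top. Origin: centre of its underside; z up.
- snaps: Bystander: little open round tin of snaps, 36 mm diameter, 14 mm high, in the front left corner of the rack (about 82 mm in front and 82 mm left of the rack's origin). Loose. Origin: centre of its underside.
- awl: Bystander: awl with a wooden handle, 125 mm long, 20 mm thick, lying on the bench beside the cork mat, about 85 mm to the mat's left (+y) and parallel to it. Loose. Origin: on the bench under its middle; x points to its tip.
- folder: Bystander: flat white creasing bone, 130 x 22 x 6 mm, lying on the bench beside the marble slab, about 85 mm to the slab's left (+y). Loose. Origin: centre of its underside; x along its length.

How it is judged:
By the outcome, as a careful person would: the job done as asked, in the order asked, and still so for the second after the job is handed in, with the robot touching nothing.
It also fails if it takes over 141 s, if anything falls off the work surface, if the arm or the gripper's body presses on something with over 40 N, if the wrist force passes 120 N, or if a joint passes its speed limit or range.

## Working session

There is one attempt and no reset: what is moved stays moved. The work goes in short steps, Python scripts to look and compute and a tool call to move; the robot and the scene stay as the last step left them, time stands still between calls to the robot, and variables do not carry over. Pictures are saved under pics/ and viewed, and the job is handed in when it is done.

Besides the shell and the picture viewer there is one more tool, called as a command line: name --argument value ..., lists and objects as JSON in quotes. servo_tool: Moves the arm, as the interface text tells. Its arguments: {"type":"object","properties":{"delta_pos":{"type":"array","items":{"type":"array","items":{"type":"number"}}},"dr":{"type":"array","items":{"type":"array","items":{"type":"number"}}},"grip":{"type":"array","items":{"type":"number"}},"grip_force":{"type":"number"}},"required":["delta_pos","dr","grip"]}

```bash
ls; mkdir -p pics
python3 - <<'E'
from station import ctrl
import cv2
o=ctrl.get_obs();print(o)
for n in("scene","top"):
    im=ctrl.get_image(n);cv2.imwrite(f"pics/{n}0.png",im[:,:,::-1]);print(n,ctrl.camera_params(n))
E
```

```text
pics
{'t': 0.0, 'q': array([-1.32201065e+00,  5.33794808e-02,  1.61429910e+00, -6.63408598e-06,
        1.47599589e+00, -1.18996123e-01]), 'dq': array([ 0.00227332, -0.00077191, -0.00096212, -0.00034584,  0.00060082,
        0.0005377 ]), 'effort': array([ 1.15906027e-03, -3.93683660e+01, -3.70172524e+01, -1.10023478e-05,
        7.07971340e-03, -2.17717411e-05]), 'tool_pos': array([ 0.22456985, -0.58262277,  0.24404591]), 'tool_rot': array([-0.37598562,  2.02286208, -2.01859303]), 'contact_force': array([ 0.7804791 , -0.39069435, -0.2100955 ]), 'wrist_torque': array([-0.00274271,  0.0686504 , -0.00683953]), 'opening': 0.08541605975984737}
scene {'fovy': 51.7605013113544, 'cx': 318.3198494688178, 'cy': 242.44166736979096, 'eye': array([0.99402099, 0.37666279, 1.01110958]), 'rotation': array([-1.27276683, -2.48373776,  0.74852272])}
top {'fovy': 56.873030097298056, 'cx': 319.412086400094, 'cy': 237.04123524119854, 'eye': array([0.36427339, 0.0065074 , 0.89160687]), 'rotation': array([-2.16739911,  2.12913571, -0.1927348 ])}
```

View pics/scene0.png

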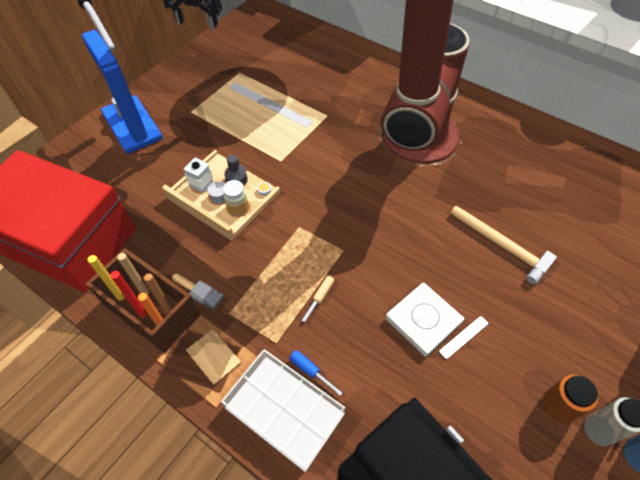

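View pics/top0.png

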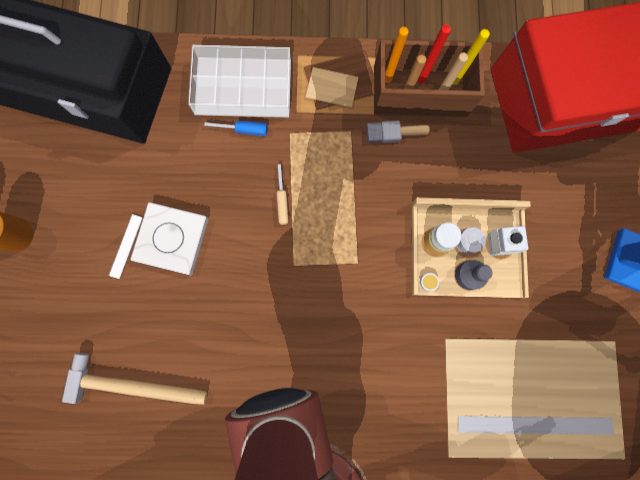

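```bash
cat > h.py <<'E'
import numpy as np,cv2
from scipy.spatial.transform import Rotation as R
from station import ctrl
P={n:ctrl.camera_params(n) for n in("scene","top")}
def cam(n):
    p=P[n];f=240/np.tan(np.radians(p['fovy']/2));M=R.from_rotvec(p['rotation']).as_matrix()
    return f,p['cx'],p['cy'],np.array(p['eye']),M
def proj(n,X):
    f,cx,cy,e,M=cam(n);c=(np.atleast_2d(X)-e)@M
    return np.c_[cx+f*c[:,0]/c[:,2],cy+f*c[:,1]/c[:,2]]
def ray(n,uv):
    f,cx,cy,e,M=cam(n);return e,M@np.array([(uv[0]-cx)/f,(uv[1]-cy)/f,1])
def atz(n,uv,z):
    e,d=ray(n,uv);return e+d*(z-e[2])/d[2]
def tri(a,b):
    e1,d1=ray("scene",a);e2,d2=ray("top",b)
    A=np.c_[d1,-d2];s=np.linalg.lstsq(A,e2-e1,rcond=None)[0]
    p,q=e1+d1*s[0],e2+d2*s[1];return (p+q)/2,np.linalg.norm(p-q)
E
python3 - <<'E'
from h import *
import pickle
ims={n:ctrl.get_image(n) for n in("scene","top")}
out={}
for l in "anvil_c jar_c tin_c weight_k rack mat slab snaps awl folder".split():
  for n in ims:
    r=ctrl.masks_of(n,l)
    for k in r[:2]:
        m=k['pixels'];ys,xs=np.nonzero(m);print(l,n,round(k['score'],2),[int(v) for v in k['extent']],m.sum(),xs.mean().round(1),ys.mean().round(1))
    if r: out[l,n]=r[0]['pixels']
pickle.dump((ims,out),open('m0.pkl','wb'))
for n,c in(("scene",(150,140,290,245)),("top",(400,190,540,305))):
    x0,y0,x1,y1=c;im=cv2.resize(ims[n][y0:y1,x0:x1,::-1],None,fx=5.5,fy=5.5,interpolation=cv2.INTER_CUBIC)[:600,:800];cv2.imwrite(f"pics/{n}rack.png",im)
E
```

```text
anvil_c scene 0.71 [207, 181, 224, 199] 304 217.0 192.0
anvil_c top 0.66 [459, 228, 486, 253] 592 471.7 241.2
jar_c scene 0.92 [221, 181, 248, 215] 683 235.6 197.8
tin_c top 0.73 [491, 227, 526, 259] 1070 507.5 241.5
weight_k scene 0.6 [223, 154, 248, 186] 466 235.4 170.6
weight_k top 0.9 [455, 261, 492, 292] 828 472.3 274.8
rack scene 0.56 [162, 150, 283, 237] 3419 219.1 199.8
rack top 0.71 [288, 132, 356, 266] 8288 322.5 199.0
rack top 0.6 [409, 197, 530, 303] 7432 468.0 245.7
mat scene 0.45 [162, 150, 281, 237] 3462 219.8 199.7
mat top 0.85 [287, 130, 359, 268] 8202 322.5 198.9
slab scene 0.88 [385, 281, 461, 355] 3084 424.5 318.7
slab top 0.71 [134, 199, 210, 276] 3837 169.7 238.9
slab top 0.54 [424, 219, 459, 256] 883 442.4 238.0
snaps scene 0.69 [256, 186, 269, 194] 126 263.5 188.7
snaps top 0.78 [419, 273, 441, 291] 280 428.9 282.3
awl scene 0.77 [303, 279, 332, 324] 389 319.4 295.7
awl scene 0.46 [225, 156, 246, 185] 444 235.2 169.9
awl top 0.6 [274, 163, 286, 223] 459 281.5 200.1
folder scene 0.93 [439, 316, 487, 357] 519 462.7 337.4
folder scene 0.18 [161, 150, 281, 241] 3388 219.6 199.8
folder top 0.55 [110, 217, 138, 279] 700 125.4 246.9
```

View pics/scenerack.png

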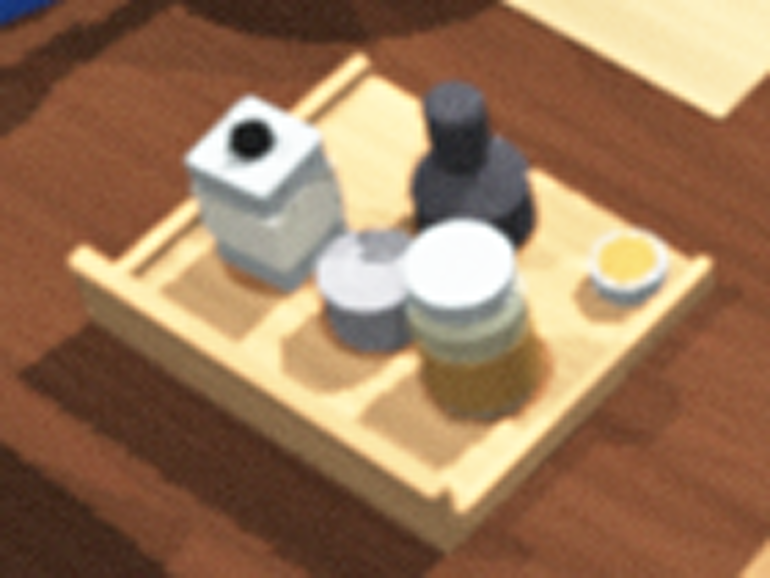

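View pics/toprack.png

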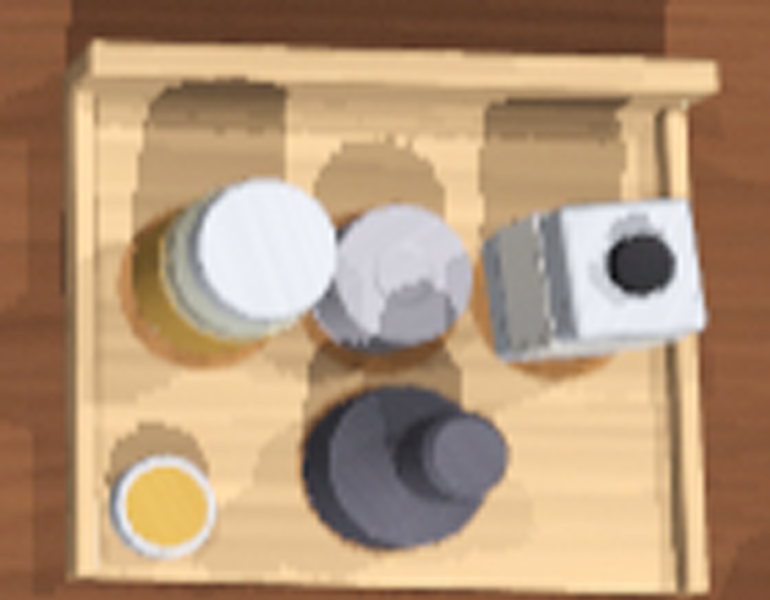

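Run:
```python
from h import *
from scipy.optimize import least_squares
S=lambda u,v:(150+(u+.5)/5.5-.5,140+(v+.5)/5.5-.5)
T=lambda u,v:(400+(u+.5)/5.5-.5,190+(v+.5)/5.5-.5)
for n,a,b in [("jar lid .08",S(459,262),T(266,251)),("cap .08",S(250,138),T(641,264)),("knobtop .084",S(457,100),T(465,455)),("anvil .042",S(371,272),T(403,268)),("snaps .024",S(630,258),T(165,503))]:
    print(n,tri(a,b))
obs=[("top",T(92,42),(.083,.114,.045)),("top",T(718,62),(.083,-.114,.045)),("top",T(75,578),(-.107,.114,.02)),("top",T(706,592),(-.107,-.114,.02)),
("scene",S(75,252),(.083,-.114,.045)),("scene",S(712,260),(-.107,.114,.02)),("scene",S(365,55),(-.107,-.114,.02))]
def f(p,full=False):
    c,s=np.cos(p[2]),np.sin(p[2]);r=[]
    for n,uv,X in obs:
        w=[p[0]+c*X[0]-s*X[1],p[1]+s*X[0]+c*X[1],X[2]]
        r+=list(proj(n,w)[0]-uv)
    return np.array(r)
q=least_squares(f,[.45,-.25,0]);print(q.x,q.fun.reshape(-1,2).round(2))
p=q.x;c,s=np.cos(p[2]),np.sin(p[2])
for X in [(0,.065),(0,-.065),(-.065,0)]: print(X,p[0]+c*X[0]-s*X[1],p[1]+s*X[0]+c*X[1])
# mat and slab corners crops
im=cv2.imread("pics/scene0.png");cv2.imwrite("pics/s1.png",cv2.resize(im[220:365,225:500],None,fx=2.9,fy=2.9,interpolation=cv2.INTER_CUBIC)[:600,:800])
im=cv2.imread("pics/top0.png");cv2.imwrite("pics/t1.png",cv2.resize(im[120:285,100:370],None,fx=2.9,fy=2.9,interpolation=cv2.INTER_CUBIC)[:600,:800])
```

```text
jar lid .08 (array([ 0.50054003, -0.24635909,  0.08893904]), np.float64(0.0004373499259441022))
cap .08 (array([ 0.49908513, -0.37473888,  0.08566571]), np.float64(0.0007356470648542006))
knobtop .084 (array([ 0.43226488, -0.30776805,  0.09418909]), np.float64(0.0024214341972193685))
anvil .042 (array([ 0.50300374, -0.30934421,  0.04073105]), np.float64(0.0027846386545455877))
snaps .024 (array([ 0.41897938, -0.22614317,  0.02618729]), np.float64(0.0028128411899437044))
[ 0.49829136 -0.31098936 -0.01572068] [[-0.79 -0.1 ]
 [-0.04  0.44]
 [-0.47 -0.16]
 [ 0.09  1.08]
 [-1.7   0.69]
 [ 0.37  0.06]
 [-0.89 -0.82]]
(0, 0.065) 0.4993131654756334 -0.24599739305330415
(0, -0.065) 0.4972695612763184 -0.3759813292988131
(-0.065, 0) 0.4332993952532214 -0.30996755907640117
```

View pics/s1.png

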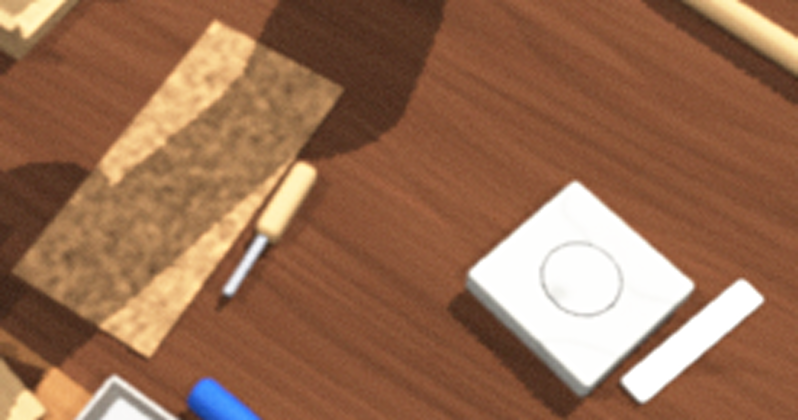

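View pics/t1.png

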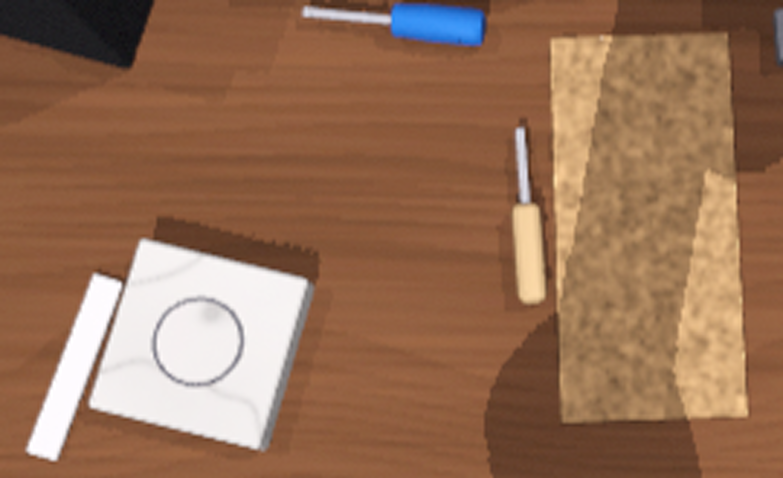

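Run:
```python
from h import *
S=lambda u,v:(225+(u+.5)/2.9-.5,220+(v+.5)/2.9-.5)
T=lambda u,v:(100+(u+.5)/2.9-.5,120+(v+.5)/2.9-.5)
for n,a,b in [("ring",S(581,279),T(198,341)),("matNR",S(217,20),T(747,415)),("matNL",S(343,90),T(562,423)),("matFR",S(12,270),T(727,33)),("matFL",S(148,357),T(551,38)),
("awlbutt",S(308,165),T(532,302)),("awltip",S(225,297),T(520,124)),("fold1",S(752,288),T(43,458)),("fold2",S(632,390),T(107,277)),
("slabNR",S(575,182),T(265,447)),("slabNL",S(692,286),T(92,406)),("slabFL",S(580,388),T(142,240)),("slabFR",S(468,276),T(310,282))]:
    z=.025 if n[0] in'rs' else .004
    p,e=tri(a,b);print(n,p.round(4),round(e,4),atz("scene",a,z)[:2].round(4),atz("top",b,z)[:2].round(4))
T=lambda u,v:(400+(u+.5)/5.5-.5,190+(v+.5)/5.5-.5)
q=[atz("top",T(*k),.082)[:2] for k in [(553,208),(690,200),(706,328),(583,345)]]
for i in range(4): d=q[(i+1)%4]-q[i];print(d,np.linalg.norm(d),np.degrees(np.arctan2(d[1],d[0])))
S=lambda u,v:(150+(u+.5)/5.5-.5,140+(v+.5)/5.5-.5)
q=[atz("scene",S(*k),.082)[:2] for k in [(252,95),(322,137),(262,200),(186,157)]]
for i in range(4): d=q[(i+1)%4]-q[i];print(d,np.linalg.norm(d),np.degrees(np.arctan2(d[1],d[0])))
print(R.from_rotvec(ctrl.get_obs()['tool_rot']).as_matrix().round(3))
```

```text
ring [0.4963 0.2884 0.0242] 0.0018 [0.4961 0.2892] [0.4966 0.2873]
matNR [ 0.4545 -0.0865  0.0032] 0.0032 [ 0.4543 -0.0847] [ 0.4552 -0.0878]
matNL [ 0.4475  0.041  -0.0014] 0.0012 [0.4502 0.0433] [0.4473 0.0403]
matFR [ 0.7337 -0.0719  0.0042] 0.0013 [ 0.7334 -0.0714] [ 0.7342 -0.0725]
matFL [0.7274 0.0563 0.0019] 0.0019 [0.7276 0.0579] [0.7271 0.0554]
awlbutt [0.53   0.0633 0.0136] 0.0009 [0.5253 0.0607] [0.532  0.0635]
awltip [0.6587 0.0764 0.011 ] 0.0025 [0.6558 0.0754] [0.6617 0.0759]
fold1 [0.4165 0.3953 0.0024] 0.0024 [0.4166 0.3962] [0.417  0.3935]
fold2 [0.5429 0.3602 0.0063] 0.0015 [0.5414 0.3607] [0.5438 0.3604]
slabNR [0.4247 0.2419 0.0188] 0.0056 [0.4265 0.245 ] [0.4256 0.2378]
slabNL [0.451  0.358  0.0199] 0.0023 [0.4531 0.359 ] [0.4511 0.3549]
slabFL [0.5679 0.3312 0.0193] 0.0028 [0.5711 0.3303] [0.5659 0.3303]
slabFR [0.54   0.2171 0.0167] 0.0022 [0.5432 0.2194] [0.5389 0.2141]
[ 0.00372517 -0.04732785] 0.04747422900510501 -85.49953557374785
[-0.04399906 -0.00292727] 0.04409632399824762 -176.19370808488384
[-0.00659202  0.04232212] 0.042832420821518814 98.85316069703785
[0.04686591 0.007933  ] 0.04753258004494763 9.607401341202932
[0.00033759 0.04422112] 0.04422240772735809 89.56260669964186
[0.04354474 0.00385659] 0.043715188486288706 5.061255273774543
[ 0.00132287 -0.04610126] 0.046120232981612413 -88.35636107836872
[-0.04520519 -0.00197645] 0.045248381049211805 -177.4965257117623
[[-0.933  0.     0.36 ]
 [-0.36   0.    -0.933]
 [-0.    -1.    -0.   ]]
```

```bash
cat >> h.py <<'E'
def go(x,y,z,psi=None):
    """print the remaining move to TCP target, tool axes"""
    o=ctrl.get_obs();M=R.from_rotvec(o['tool_rot']).as_matrix();d=np.array([x,y,z])-o['tool_pos']
    cur=np.degrees(np.arctan2(M[1,2],M[0,2]))
    print('t',round(o['t'],2),'pos',o['tool_pos'].round(4),'psi',round(cur,2),'F',o['contact_force'].round(1),'open',round(o['opening'],4))
    print('tool delta',(M.T@d).round(4), 'dry',None if psi is None else round(cur-psi,2),'tilt',M[:,1].round(3))
E
python3 - <<'E'
from h import *
import pickle
from scipy.optimize import minimize
ims,out=pickle.load(open('m0.pkl','rb'))
def corners(x,y,yaw,z):
    c,s=np.cos(yaw),np.sin(yaw);h=.023
    return np.array([[x+c*a-s*b,y+s*a+c*b,z] for a,b in((h,h),(h,-h),(-h,-h),(-h,h))])
for n,(u0,v0,u1,v1) in(("top",(484,218,534,264)),("scene",(175,150,220,200))):
    k=11;im=cv2.resize(ims[n][v0:v1,u0:u1,::-1],None,fx=k,fy=k,interpolation=cv2.INTER_CUBIC)
    for yaw,col in((0,(0,0,255)),(5,(0,255,0))):
        q=proj(n,corners(.4985,-.3755,np.radians(yaw),.082))
        cv2.polylines(im,[np.int32(((q-[u0,v0])+.5)*k)],True,col,1)
    cv2.imwrite(f"pics/tin_{n}.png",im)
E
```

```text
(no output)
```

View pics/tin_top.png

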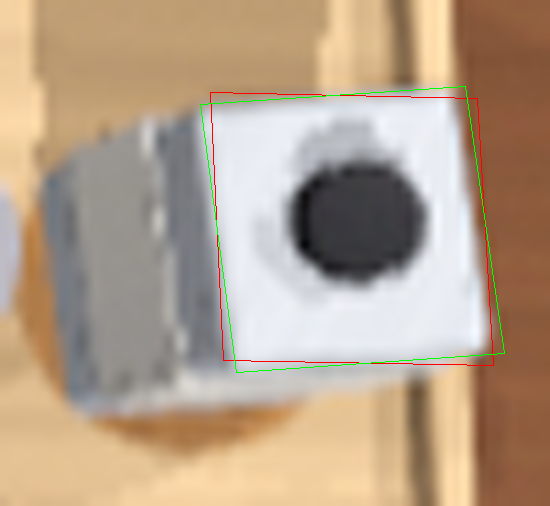

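View pics/tin_scene.png

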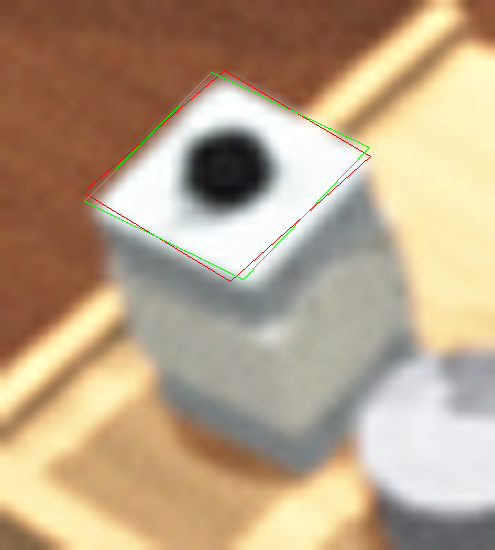

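```bash
python3 -c "
from h import *
go(.433,-.309,.2,0)"
```

```text
t 1.2 pos [ 0.2247 -0.5832  0.2453] psi -68.92 F [-0.4 -0.5 -0.6] open 0.0855
tool delta [-0.2929  0.0453 -0.1809] dry -68.92 tilt [ 0.  0. -1.]
```

servo_tool --delta_pos '[[-0.038,0.005,-0.024],[-0.042,0.005,-0.016],[-0.044,0,-0.008],[-0.045,0,0],[-0.044,0,0.009]]' --dr '[[0,-10.7,0],[0,-10.7,0],[0,-10.7,0],[0,-10.7,0],[0,-10.7,0]]' --grip '[0.7,0.7,0.7,0.7,0.7]' --grip_force 40

```text
t: 1.82
tool_pos: [0.3608, -0.4007, 0.2351]
tool_rot: [-1.075, 1.397, -1.4]
contact_force: [0.3, -0.3, 0.2]
opening: 0.0601
```

```bash
python3 -c "
from h import *
go(.433,-.309,.14,0)"
```

```text
t 1.82 pos [ 0.3608 -0.4007  0.2351] psi -14.91 F [ 0.3 -0.3  0.2] open 0.0601
tool delta [-0.1073  0.095   0.046 ] dry -14.91 tilt [ 0.001 -0.001 -1.   ]
```

servo_tool --delta_pos '[[-0.05,0.03,0.023],[-0.045,0.03,0.03],[0,0.035,0],[0,0,0]]' --dr '[[0,-7.5,0],[0,-7.4,0],[0,0,0],[0,0,0]]' --grip '[0.7,0.7,0.7,0.7]'

```text
t: 2.33
tool_pos: [0.435, -0.3138, 0.1405]
tool_rot: [-1.217, 1.193, -1.204]
contact_force: [0.2, -0.6, -0.1]
opening: 0.0599
```

```bash
python3 -c "
from h import *
go(.433,-.309,.074,0)
for n in('scene','top'):
    im=ctrl.get_image(n)
    c=(130,110,300,240) if n=='scene' else (390,180,560,310)
    cv2.imwrite('pics/a1_%s.png'%n,cv2.resize(im[c[1]:c[3],c[0]:c[2],::-1],None,fx=4,fy=4))"
```

```text
t 2.33 pos [ 0.435  -0.3138  0.1405] psi 0.83 F [ 0.2 -0.6 -0.1] open 0.0599
tool delta [-0.0052  0.0665 -0.0022] dry 0.83 tilt [ 0.004 -0.005 -1.   ]
```

View pics/a1_scene.png

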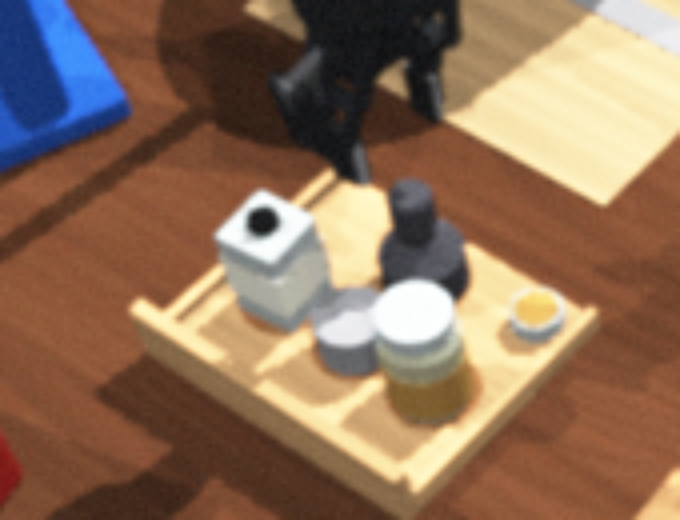

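View pics/a1_top.png

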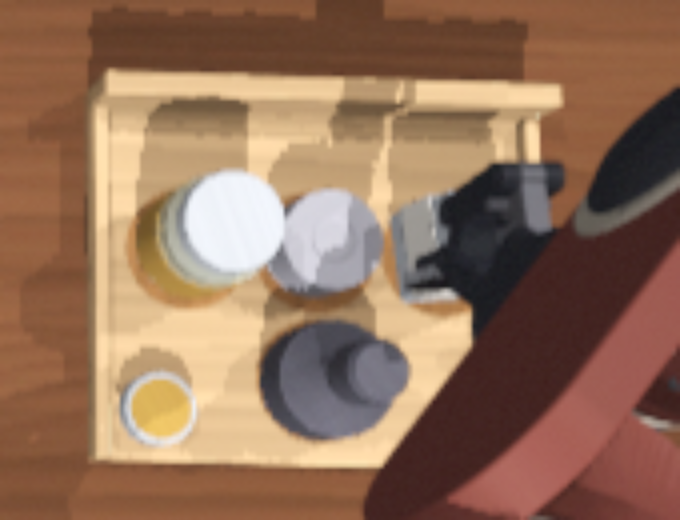

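```bash
python3 -c "
from h import *
for n in P: print(n,proj(n,[[.435,-.314,.127],[.435+.03,-.314,.127],[.435-.03,-.314,.127],[.435,-.314,.2]]))
go(.433,-.309,.074,0)
im=ctrl.get_image('scene');cv2.imwrite('pics/a2.png',im[:,:,::-1])
"
```

```text
scene [[227.47568242 147.9172751 ]
 [219.21489899 155.30735001]
 [235.5588077  140.68613269]
 [222.33549238 125.69650385]]
top [[494.28352159 269.62552672]
 [493.49255619 252.53049121]
 [495.08424762 286.93151749]
 [513.30236605 265.70268773]]
t 2.42 pos [ 0.4366 -0.3163  0.1446] psi 0.75 F [ 0.3 -0.   1. ] open 0.0599
tool delta [-0.008   0.0705 -0.0041] dry 0.75 tilt [ 0.01 -0.01 -1.  ]
```

View pics/a2.png

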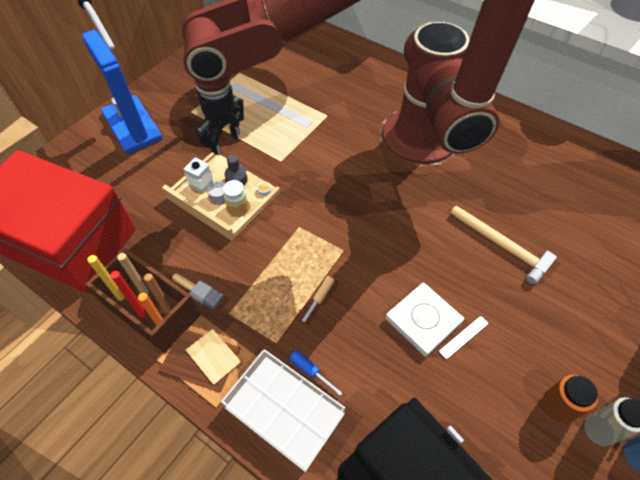

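servo_tool --delta_pos '[[-0.008,0,-0.004],[0,0,0]]' --dr '[[0,0.8,0],[0,0,0]]' --grip '[0.7,0.7]'

```text
t: 2.72
tool_pos: [0.4331, -0.3108, 0.1488]
tool_rot: [-1.207, 1.195, -1.23]
contact_force: [-0.0, -0.5, 0.0]
opening: 0.0596
```

```bash
python3 -c "
from h import *
for i in range(4):
    go(.433,-.309,.074,0);ctrl.get_image('top')
print(ctrl.get_obs()['dq'].round(3))
"
```

```text
t 2.73 pos [ 0.4331 -0.3108  0.1488] psi -0.26 F [-0.  -0.5  0. ] open 0.0596
tool delta [-0.0029  0.0747 -0.0012] dry -0.26 tilt [ 0.015 -0.015 -1.   ]
t 2.77 pos [ 0.4334 -0.3111  0.149 ] psi -0.26 F [-0.6  0.   1.1] open 0.0597
tool delta [-0.0033  0.075  -0.0015] dry -0.26 tilt [ 0.015 -0.015 -1.   ]
t 2.83 pos [ 0.4334 -0.3111  0.1487] psi -0.24 F [ 0.3 -0.3 -0.8] open 0.0597
tool delta [-0.0032  0.0747 -0.0015] dry -0.24 tilt [ 0.015 -0.015 -1.   ]
t 2.88 pos [ 0.4333 -0.3109  0.1484] psi -0.24 F [-0.6  0.7 -0.6] open 0.0597
tool delta [-0.003   0.0743 -0.0014] dry -0.24 tilt [ 0.014 -0.015 -1.   ]
[ 0.001  0.005  0.006  0.001  0.002 -0.   ]
```

```bash
cat >> h.py <<'E'
def go(x,y,z,psi):
    o=ctrl.get_obs();M=R.from_rotvec(o['tool_rot']).as_matrix();d=np.array([x,y,z])-o['tool_pos']
    cur=np.degrees(np.arctan2(M[1,2],M[0,2]))
    a=np.radians(psi);c,s=np.cos(a),np.sin(a);D=np.array([[s,0,c],[-c,0,s],[0,-1,0]])
    print('t',round(o['t'],2),'pos',o['tool_pos'].round(4),'psi',round(cur,2),'F',o['contact_force'].round(1),'open',round(o['opening'],4))
    print('tool delta',(M.T@d).round(4),'dr',np.degrees(R.from_matrix(M.T@D).as_rotvec()).round(2))
E
python3 -c "
from h import *
go(.433,-.309,.074,0)"
```

```text
t 2.92 pos [ 0.4332 -0.3107  0.148 ] psi -0.23 F [-0.3  0.4  0.3] open 0.0599
tool delta [-0.0028  0.074  -0.0013] dr [-0.79 -0.24  0.81]
```

servo_tool --delta_pos '[[-0.002,0.02,0],[0,0.02,0],[0,0.015,0],[0,0.01,0],[0,0,0]]' --dr '[[-0.8,-0.2,0.8],[0,0,0],[0,0,0],[0,0,0],[0,0,0]]' --grip '[0.7,0.7,0.7,0.7,0.7]'

```text
t: 3.55
tool_pos: [0.4324, -0.3079, 0.0765]
tool_rot: [-1.209, 1.215, -1.204]
contact_force: [-0.2, -0.4, -0.2]
opening: 0.0595
```

```bash
python3 -c "
from h import *
go(.433,-.309,.074,0)"
```

```text
t 3.55 pos [ 0.4324 -0.3079  0.0765] psi -0.03 F [-0.2 -0.4 -0.2] open 0.0595
tool delta [0.0011 0.0025 0.0006] dr [ 0.27 -0.03 -0.25]
```

servo_tool --delta_pos '[[0.001,0.002,0],[0,0,0],[0,0,0],[0,0,0],[0,0,0]]' --dr '[[0.2,0,-0.2],[0,0,0],[0,0,0],[0,0,0],[0,0,0]]' --grip '[0.45,0.3,0.2,0.2,0.2]' --grip_force 50

```text
t: 4.18
tool_pos: [0.433, -0.3094, 0.0752]
tool_rot: [-1.209, 1.208, -1.211]
contact_force: [1.4, -0.4, -3.4]
opening: 0.0285
```

```bash
python3 -c "
from h import *
go(.433,-.309,.2,0)"
```

```text
t 4.17 pos [ 0.433  -0.3094  0.0752] psi -0.02 F [ 1.4 -0.4 -3.4] open 0.0285
tool delta [-3.000e-04 -1.248e-01  1.000e-04] dr [-0.05 -0.02  0.04]
```

servo_tool --delta_pos '[[0,-0.01,0],[0,-0.03,0],[0,-0.035,0],[0,-0.03,0],[0,-0.01,0]]' --dr '[[0,0,0],[0,0,0],[0,0,0],[0,0,0],[0,0,0]]' --grip '[0.2,0.2,0.2,0.2,0.2]'

```text
t: 4.8
tool_pos: [0.4304, -0.3071, 0.1911]
tool_rot: [-1.21, 1.217, -1.203]
contact_force: [0.2, -1.1, -5.7]
opening: 0.0286
```

```bash
python3 -c "
from h import *
m=np.array([.5908,-.0155]);a=np.radians(3)
for s in(-.092,0,.092): print(m+s*np.array([np.cos(a),np.sin(a)]))
go(.499,-.02,.2,0)"
```

```text
[ 0.49892608 -0.02031491]
[ 0.5908 -0.0155]
[ 0.68267392 -0.01068509]
t 4.8 pos [ 0.4304 -0.3071  0.1911] psi -0.03 F [ 0.2 -1.1 -5.7] open 0.0286
tool delta [-0.2872 -0.0078  0.0684] dr [ 0.35 -0.03 -0.3 ]
```

servo_tool --delta_pos '[[-0.03,0,0.007],[-0.05,0,0.012],[-0.05,0,0.012],[-0.05,0,0.012],[-0.05,0,0.012]]' --dr '[[0.3,0,-0.3],[0,0,0],[0,0,0],[0,0,0],[0,0,0]]' --grip '[0.2,0.2,0.2,0.2,0.2]'

```text
t: 5.42
tool_pos: [0.4845, -0.0733, 0.188]
tool_rot: [-1.208, 1.22, -1.212]
contact_force: [1.0, -0.4, -3.8]
opening: 0.029
```

```bash
python3 -c "
from h import *
go(.499,-.02,.0692,0)"
```

```text
t 5.42 pos [ 0.4845 -0.0733  0.188 ] psi -0.5 F [ 1.  -0.4 -3.8] open 0.029
tool delta [-0.0533  0.1188  0.0146] dr [ 0.29 -0.5  -0.07]
```

servo_tool --delta_pos '[[-0.03,0.01,0.01],[-0.012,0.03,0.003],[-0.004,0.03,0.001],[0,0.02,0],[0,0.008,0]]' --dr '[[0.3,-0.5,0],[0,0,0],[0,0,0],[0,0,0],[0,0,0]]' --grip '[0.2,0.2,0.2,0.2,0.2]'

```text
t: 6.05
tool_pos: [0.4958, -0.0206, 0.0833]
tool_rot: [-1.216, 1.21, -1.198]
contact_force: [0.2, -0.1, -3.8]
opening: 0.0283
```

```bash
python3 -c "
from h import *
go(.499,-.02,.0692,0)"
```

```text
t 6.05 pos [ 0.4958 -0.0206  0.0833] psi 0.45 F [ 0.2 -0.1 -3.8] open 0.0283
tool delta [-0.0006  0.0141  0.0033] dr [ 0.38  0.45 -0.17]
```

servo_tool --delta_pos '[[0,0.004,0.002],[0,0.004,0],[0,0.003,0],[0,0.001,0],[0,0,0]]' --dr '[[0.4,0.4,-0.2],[0,0,0],[0,0,0],[0,0,0],[0,0,0]]' --grip '[0.2,0.2,0.2,0.2,0.2]'

```text
t: 6.68
tool_pos: [0.4989, -0.0212, 0.0722]
tool_rot: [-1.208, 1.207, -1.212]
contact_force: [0.3, -0.3, -4.7]
opening: 0.0283
```

```bash
python3 -c "
from h import *
go(.499,-.02,.0692,0)"
```

```text
t 6.67 pos [ 0.4989 -0.0212  0.0722] psi -0.02 F [ 0.3 -0.3 -4.7] open 0.0283
tool delta [-0.0012  0.003   0.0001] dr [-0.18 -0.02  0.07]
```

servo_tool --delta_pos '[[0,0.0015,0],[0,0.0015,0],[0,0,0]]' --dr '[[-0.2,0,0],[0,0,0],[0,0,0]]' --grip '[0.2,0.2,0.2]'

```text
t: 7.05
tool_pos: [0.4993, -0.0214, 0.0696]
tool_rot: [-1.21, 1.208, -1.211]
contact_force: [-0.9, -0.2, -4.3]
opening: 0.0285
```

```bash
python3 -c "
from h import *
go(.499,-.02,.0692,0)"
```

```text
t 7.05 pos [ 0.4993 -0.0214  0.0696] psi -0.03 F [-0.9 -0.2 -4.3] open 0.0285
tool delta [-0.0014  0.0004 -0.0003] dr [-0.03 -0.03  0.09]
```

servo_tool --delta_pos '[[0,0.001,0],[0,0.001,0]]' --dr '[[0,0,0],[0,0,0]]' --grip '[0.2,0.2]'

```text
t: 7.3
tool_pos: [0.4999, -0.0215, 0.069]
tool_rot: [-1.21, 1.208, -1.211]
contact_force: [-2.4, 1.1, 4.1]
opening: 0.0288
```

servo_tool --delta_pos '[[0,0,0],[0,0,0],[0,0,0],[0,-0.02,0],[0,-0.04,0]]' --dr '[[0,0,0],[0,0,0],[0,0,0],[0,0,0],[0,0,0]]' --grip '[0.38,0.5,0.65,0.65,0.65]'

```text
t: 7.92
tool_pos: [0.4992, -0.0213, 0.1284]
tool_rot: [-1.211, 1.21, -1.21]
contact_force: [0.8, 0.9, 0.7]
opening: 0.0551
```

```bash
python3 -c "
from h import *
go(.4995,-.246,.16,0)
im=ctrl.get_image('scene');cv2.imwrite('pics/b1.png',cv2.resize(im[130:360,150:400,::-1],None,fx=2.5,fy=2.5))"
```

```text
t 7.92 pos [ 0.4992 -0.0213  0.1284] psi -0.03 F [0.8 0.9 0.7] open 0.0551
tool delta [ 0.2247 -0.0313  0.0004] dr [ 0.06 -0.03  0.07]
```

View pics/b1.png

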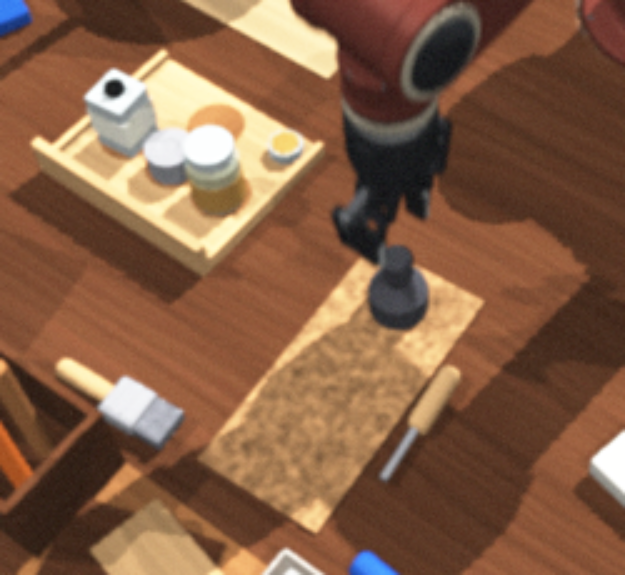

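servo_tool --delta_pos '[[0.03,-0.02,0],[0.05,-0.015,0],[0.05,0,0],[0.05,0,0],[0.025,0,0]]' --dr '[[0,0,0],[0,0,0],[0,0,0],[0,0,0],[0,0,0]]' --grip '[0.95,0.95,0.95,0.95,0.95]'

```text
t: 8.6
tool_pos: [0.506, -0.2322, 0.1769]
tool_rot: [-1.202, 1.187, -1.221]
contact_force: [0.6, 0.5, 0.5]
opening: 0.0811
```

```bash
python3 -c "
from h import *
print(atz('scene',(236,179.2),.01))
go(.4998,-.246,.05,0)"
```

```text
[ 0.43299784 -0.31124253  0.01      ]
t 8.6 pos [ 0.506  -0.2322  0.1769] psi 0.27 F [0.6 0.5 0.5] open 0.0811
tool delta [ 0.0128  0.1269 -0.0088] dr [-1.16  0.27  0.43]
```

Stain location agrees. Align, then descend.

servo_tool --delta_pos '[[0.006,0.02,-0.007],[0.003,0.015,-0.001],[0,0,0]]' --dr '[[-1.1,0.3,0.4],[0,0,0],[0,0,0]]' --grip '[0.95,0.95,0.95]'

```text
t: 8.98
tool_pos: [0.4972, -0.2414, 0.138]
tool_rot: [-1.208, 1.213, -1.209]
contact_force: [-0.7, -0.0, 0.8]
opening: 0.081
```

```bash
python3 -c "
from h import *
go(.4998,-.246,.05,0)"
```

```text
t 8.97 pos [ 0.4972 -0.2414  0.138 ] psi -0.15 F [-0.7 -0.   0.8] open 0.081
tool delta [0.0048 0.088  0.0028] dr [ 0.1  -0.15 -0.11]
```

servo_tool --delta_pos '[[0.005,0.01,0.003],[0,0.02,0],[0,0.02,0],[0,0.015,0],[0,0,0]]' --dr '[[0,0,0],[0,0,0],[0,0,0],[0,0,0],[0,0,0]]' --grip '[0.95,0.95,0.95,0.95,0.95]'

```text
t: 9.6
tool_pos: [0.5002, -0.2435, 0.0674]
tool_rot: [-1.21, 1.212, -1.205]
contact_force: [-0.0, 0.5, -0.6]
opening: 0.081
```

```bash
python3 -c "
from h import *
go(.4998,-.246,.05,0)"
```

```text
t 9.6 pos [ 0.5002 -0.2435  0.0674] psi 0.06 F [-0.   0.5 -0.6] open 0.081
tool delta [ 0.0025  0.0174 -0.0004] dr [ 0.17  0.06 -0.19]
```

servo_tool --delta_pos '[[0.0025,0.008,0],[0,0.006,0],[0,0.002,0],[0,0,0]]' --dr '[[0.2,0,-0.2],[0,0,0],[0,0,0],[0,0,0]]' --grip '[0.95,0.95,0.95,0.85]' --grip_force 30

```text
t: 10.1
tool_pos: [0.5013, -0.2469, 0.0519]
tool_rot: [-1.209, 1.205, -1.211]
contact_force: [1.0, -0.5, -0.5]
opening: 0.0723
```

servo_tool --delta_pos '[[0,0,0],[0,0,0],[0,0,0],[0,0,0]]' --dr '[[0,0,0],[0,0,0],[0,0,0],[0,0,0]]' --grip '[0.7,0.6,0.5,0.5]' --grip_force 40

```text
t: 10.6
tool_pos: [0.502, -0.2473, 0.0529]
tool_rot: [-1.208, 1.203, -1.213]
contact_force: [1.2, 0.5, -0.1]
opening: 0.0522
```

```bash
python3 -c "
from h import *
go(.4998,-.246,.19,0)"
```

```text
t 10.6 pos [ 0.502  -0.2473  0.0529] psi 0.07 F [ 1.2  0.5 -0.1] open 0.0522
tool delta [-0.0009 -0.1371 -0.0015] dr [-0.29  0.07  0.19]
```

servo_tool --delta_pos '[[0,-0.01,0],[0,-0.03,0],[0,-0.035,0],[0,-0.03,0],[0,-0.015,0]]' --dr '[[-0.3,0,0.2],[0,0,0],[0,0,0],[0,0,0],[0,0,0]]' --grip '[0.5,0.5,0.5,0.5,0.5]'

```text
t: 11.22
tool_pos: [0.499, -0.2454, 0.1732]
tool_rot: [-1.212, 1.219, -1.199]
contact_force: [0.9, -0.5, -2.5]
opening: 0.0527
```

```bash
python3 -c "
from h import *
go(.591,-.0155,.165,0)"
```

```text
t 11.22 pos [ 0.499  -0.2454  0.1732] psi 0.07 F [ 0.9 -0.5 -2.5] open 0.0527
tool delta [-0.2298  0.0087  0.0923] dr [ 0.56  0.07 -0.36]
```

servo_tool --delta_pos '[[-0.025,0,0.015],[-0.045,0,0.022],[-0.05,0,0.02],[-0.045,0,0.015],[-0.02,0,0.008]]' --dr '[[0.5,0,-0.3],[0,0,0],[0,0,0],[0,0,0],[0,0,0]]' --grip '[0.5,0.5,0.5,0.5,0.5]'

```text
t: 11.85
tool_pos: [0.5796, -0.0569, 0.1724]
tool_rot: [-1.21, 1.215, -1.21]
contact_force: [0.4, -0.7, -2.5]
opening: 0.0529
```

```bash
python3 -c "
from h import *
go(.591,-.0155,.0469,0)"
```

```text
t 11.85 pos [ 0.5796 -0.0569  0.1724] psi -0.22 F [ 0.4 -0.7 -2.5] open 0.0529
tool delta [-0.0414  0.1255  0.0117] dr [ 0.21 -0.22 -0.03]
```

servo_tool --delta_pos '[[-0.018,0.005,0.006],[-0.013,0.02,0.003],[-0.003,0.03,0],[0,0.03,0],[0,0.015,0]]' --dr '[[0.2,-0.2,0],[0,0,0],[0,0,0],[0,0,0],[0,0,0]]' --grip '[0.5,0.5,0.5,0.5,0.5]'

```text
t: 12.48
tool_pos: [0.5866, -0.0202, 0.0643]
tool_rot: [-1.213, 1.213, -1.206]
contact_force: [-0.5, 0.1, -1.9]
opening: 0.0527
```

```bash
python3 -c "
from h import *
go(.591,-.0155,.0469,0)"
```

```text
t 12.47 pos [ 0.5866 -0.0202  0.0643] psi 0.03 F [-0.5  0.1 -1.9] open 0.0527
tool delta [-0.0047  0.0174  0.0045] dr [ 0.3   0.03 -0.04]
```

servo_tool --delta_pos '[[-0.004,0.004,0.004],[0,0.005,0],[0,0.003,0],[0,0.001,0],[0,0,0]]' --dr '[[0.3,0,0],[0,0,0],[0,0,0],[0,0,0],[0,0,0]]' --grip '[0.5,0.5,0.5,0.5,0.5]'

```text
t: 13.1
tool_pos: [0.5916, -0.0167, 0.0513]
tool_rot: [-1.207, 1.209, -1.21]
contact_force: [-0.7, -0.1, -3.7]
opening: 0.0527
```

```bash
python3 -c "
from h import *
go(.591,-.0155,.0469,0)"
```

```text
t 13.1 pos [ 0.5916 -0.0167  0.0513] psi -0.04 F [-0.7 -0.1 -3.7] open 0.0527
tool delta [-0.0012  0.0044 -0.0006] dr [-0.09 -0.04 -0.02]
```

servo_tool --delta_pos '[[0,0.002,0],[0,0.002,0],[0,0.001,0],[0,0.001,0]]' --dr '[[0,0,0],[0,0,0],[0,0,0],[0,0,0]]' --grip '[0.5,0.5,0.5,0.5]'

```text
t: 13.6
tool_pos: [0.5924, -0.0168, 0.0469]
tool_rot: [-1.207, 1.208, -1.211]
contact_force: [-5.0, 1.2, 7.1]
opening: 0.0526
```

servo_tool --delta_pos '[[0,0,0],[0,0,0],[0,0,0],[0,-0.02,0],[0,-0.04,0]]' --dr '[[0,0,0],[0,0,0],[0,0,0],[0,0,0],[0,0,0]]' --grip '[0.65,0.75,0.8,0.8,0.8]'

```text
t: 14.22
tool_pos: [0.591, -0.0167, 0.1069]
tool_rot: [-1.209, 1.211, -1.209]
contact_force: [1.2, 0.7, 0.6]
opening: 0.0681
```

servo_tool --delta_pos '[[0,-0.04,0],[0.04,-0.015,-0.01],[0.05,0,-0.012],[0.05,0,-0.014],[0.05,0,-0.014]]' --dr '[[0,0,0],[0,-1,0],[0,-1,0],[0,-1,0],[0,-1,0]]' --grip '[0.8,0.9,0.9,0.9,0.9]'

```text
t: 14.85
tool_pos: [0.5512, -0.2113, 0.1787]
tool_rot: [-1.236, 1.134, -1.164]
contact_force: [0.8, -0.0, -0.5]
opening: 0.0767
```

```bash
python3 -c "
from h import *
go(.499,-.3755,.15,4)
im=ctrl.get_image('scene');cv2.imwrite('pics/b2.png',cv2.resize(im[130:360,150:400,::-1],None,fx=2.5,fy=2.5))"
```

```text
t 14.85 pos [ 0.5512 -0.2113  0.1787] psi 4.52 F [ 0.8 -0.  -0.5] open 0.0767
tool delta [ 0.1594  0.0286 -0.0655] dr [-1.08  0.52  0.39]
```

View pics/b2.png

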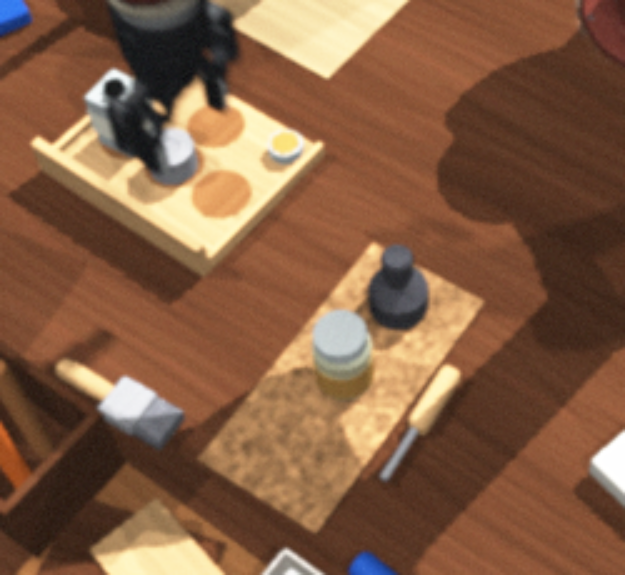

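servo_tool --delta_pos '[[0.045,0,-0.02],[0.045,0,-0.02],[0.04,0.01,-0.014],[0.015,0.01,-0.005],[0,0,0]]' --dr '[[-1,0.5,0.4],[0,0,0],[0,0,0],[0,0,0],[0,0,0]]' --grip '[0.9,0.9,0.9,0.9,0.9]'

```text
t: 15.52
tool_pos: [0.501, -0.3722, 0.1675]
tool_rot: [-1.24, 1.152, -1.174]
contact_force: [0.2, -0.6, -0.4]
opening: 0.0769
```

```bash
python3 -c "
from h import *
print(atz('scene',(238.8,207.2),.01))
go(.499,-.3755,.05,4)"
```

```text
[ 0.49921793 -0.24398481  0.01      ]
t 15.53 pos [ 0.501  -0.3722  0.1675] psi 3.6 F [ 0.2 -0.6 -0.4] open 0.0769
tool delta [ 0.002   0.1175 -0.0031] dr [-0.45 -0.4   0.59]
```

servo_tool --delta_pos '[[0.002,0.015,-0.003],[0,0.03,0],[0,0.03,0],[0,0.02,0],[0,0.005,0]]' --dr '[[-0.4,-0.4,0.6],[0,0,0],[0,0,0],[0,0,0],[0,0,0]]' --grip '[0.9,0.9,0.9,0.9,0.9]'

```text
t: 16.15
tool_pos: [0.501, -0.369, 0.0644]
tool_rot: [-1.243, 1.151, -1.151]
contact_force: [0.9, -0.2, -0.2]
opening: 0.0772
```

```bash
python3 -c "
from h import *
go(.499,-.3755,.052,4)"
```

```text
t 16.15 pos [ 0.501  -0.369   0.0644] psi 4.48 F [ 0.9 -0.2 -0.2] open 0.0772
tool delta [ 0.0063  0.0124 -0.0025] dr [-0.09  0.48 -0.12]
```

servo_tool --delta_pos '[[0.005,0.005,-0.002],[0.001,0.005,0],[0,0.001,0],[0,0,0],[0,0,0]]' --dr '[[0,0.4,0],[0,0,0],[0,0,0],[0,0,0],[0,0,0]]' --grip '[0.9,0.9,0.9,0.85,0.75]' --grip_force 30

```text
t: 16.77
tool_pos: [0.5011, -0.3768, 0.0558]
tool_rot: [-1.239, 1.152, -1.16]
contact_force: [-0.0, 0.1, 0.7]
opening: 0.0637
```

```bash
python3 -c "
from h import *
go(.499,-.3755,.052,4)"
```

```text
t 16.77 pos [ 0.5011 -0.3768  0.0558] psi 4.08 F [-0.   0.1  0.7] open 0.0637
tool delta [-0.0015  0.0038 -0.002 ] dr [-0.28  0.08  0.09]
```

servo_tool --delta_pos '[[-0.001,0.003,-0.002],[0,0,0],[0,0,0],[0,0,0],[0,0,0]]' --dr '[[-0.2,0,0],[0,0,0],[0,0,0],[0,0,0],[0,0,0]]' --grip '[0.7,0.6,0.5,0.4,0.4]' --grip_force 40

```text
t: 17.4
tool_pos: [0.4994, -0.3763, 0.0534]
tool_rot: [-1.242, 1.154, -1.16]
contact_force: [0.1, -0.2, 0.1]
opening: 0.0455
```

```bash
python3 -c "
from h import *
go(.499,-.3755,.052,4)"
```

```text
t 17.4 pos [ 0.4994 -0.3763  0.0534] psi 4.08 F [ 0.1 -0.2  0.1] open 0.0455
tool delta [-0.0008  0.0014 -0.0003] dr [-0.13  0.08  0.16]
```

servo_tool --delta_pos '[[0,0,0],[0,-0.01,0],[0,-0.03,0],[0,-0.04,0],[0,-0.04,0]]' --dr '[[0,0,0],[0,0,0],[0,0,0],[0,0,0],[0,0,0]]' --grip '[0.4,0.4,0.4,0.4,0.4]'

```text
t: 18.02
tool_pos: [0.4955, -0.3727, 0.17]
tool_rot: [-1.242, 1.166, -1.147]
contact_force: [0.4, -0.2, -3.0]
opening: 0.0455
```

```bash
python3 -c "
from h import *
go(.683,-.0107,.175,4)"
```

```text
t 18.02 pos [ 0.4955 -0.3727  0.17  ] psi 4.08 F [ 0.4 -0.2 -3. ] open 0.0455
tool delta [-0.3478 -0.0038  0.2127] dr [ 0.46  0.08 -0.48]
```

servo_tool --delta_pos '[[-0.03,0,0.018],[-0.05,0,0.03],[-0.055,0,0.033],[-0.055,0,0.033],[-0.055,0,0.033]]' --dr '[[0.4,0,-0.4],[0,0,0],[0,0,0],[0,0,0],[0,0,0]]' --grip '[0.4,0.4,0.4,0.4,0.4]'

```text
t: 18.65
tool_pos: [0.6251, -0.1236, 0.177]
tool_rot: [-1.238, 1.156, -1.171]
contact_force: [0.9, 0.3, -3.0]
opening: 0.0456
```

```bash
python3 -c "
from h import *
go(.683,-.0107,.175,4)"
```

```text
t 18.65 pos [ 0.6251 -0.1236  0.177 ] psi 3.56 F [ 0.9  0.3 -3. ] open 0.0456
tool delta [-0.1091  0.0017  0.0647] dr [-0.35 -0.44  0.38]
```

servo_tool --delta_pos '[[-0.045,0,0.027],[-0.035,0,0.02],[-0.012,0.005,0.008],[0,0.02,0],[0,0.02,0]]' --dr '[[-0.3,-0.4,0.4],[0,0,0],[0,0,0],[0,0,0],[0,0,0]]' --grip '[0.4,0.4,0.4,0.4,0.4]'

```text
t: 19.27
tool_pos: [0.6752, -0.0218, 0.1308]
tool_rot: [-1.243, 1.153, -1.155]
contact_force: [0.3, -0.2, -2.5]
opening: 0.0458
```

```bash
python3 -c "
from h import *
go(.683,-.0107,.0474,4)"
```

```text
t 19.27 pos [ 0.6752 -0.0218  0.1308] psi 4.28 F [ 0.3 -0.2 -2.5] open 0.0458
tool delta [-0.0105  0.0834  0.0085] dr [-0.04  0.28  0.03]
```

servo_tool --delta_pos '[[-0.01,0.02,0.008],[0,0.02,0],[0,0.018,0],[0,0.008,0],[0,0,0]]' --dr '[[0,0.2,0],[0,0,0],[0,0,0],[0,0,0],[0,0,0]]' --grip '[0.4,0.4,0.4,0.4,0.4]'

```text
t: 19.9
tool_pos: [0.6788, -0.0135, 0.0545]
tool_rot: [-1.246, 1.166, -1.156]
contact_force: [0.3, -0.2, -2.7]
opening: 0.0456
```

```bash
python3 -c "
from h import *
go(.683,-.0107,.0474,4)"
```

```text
t 19.9 pos [ 0.6788 -0.0135  0.0545] psi 3.82 F [ 0.3 -0.2 -2.7] open 0.0456
tool delta [-0.0025  0.0071  0.0044] dr [ 0.48 -0.18 -0.04]
```

servo_tool --delta_pos '[[-0.002,0.002,0.004],[0,0.002,0],[0,0.001,0],[0,0,0]]' --dr '[[0.5,0,0],[0,0,0],[0,0,0],[0,0,0]]' --grip '[0.4,0.4,0.4,0.4]'

```text
t: 20.4
tool_pos: [0.685, -0.0113, 0.0524]
tool_rot: [-1.236, 1.155, -1.163]
contact_force: [-1.0, 0.1, -2.7]
opening: 0.0457
```

```bash
python3 -c "
from h import *
go(.683,-.0107,.0474,4)"
```

```text
t 20.4 pos [ 0.685  -0.0113  0.0524] psi 3.83 F [-1.   0.1 -2.7] open 0.0457
tool delta [-0.0007  0.0049 -0.002 ] dr [-0.35 -0.17  0.02]
```

servo_tool --delta_pos '[[0,0.002,-0.001],[0,0.002,0],[0,0.001,0],[0,0.001,0],[0,0,0]]' --dr '[[-0.3,0,0],[0,0,0],[0,0,0],[0,0,0],[0,0,0]]' --grip '[0.4,0.4,0.4,0.4,0.4]'

```text
t: 21.02
tool_pos: [0.6844, -0.0114, 0.0475]
tool_rot: [-1.239, 1.159, -1.161]
contact_force: [0.0, 0.4, -1.5]
opening: 0.046
```

```bash
python3 -c "
from h import *
go(.683,-.0107,.0474,4)"
```

```text
t 21.02 pos [ 0.6844 -0.0114  0.0475] psi 3.83 F [ 0.   0.4 -1.5] open 0.046
tool delta [-0.0008  0.0001 -0.0014] dr [-0.08 -0.17  0.03]
```

servo_tool --delta_pos '[[0,0.001,0]]' --dr '[[0,0,0]]' --grip '[0.4]'

```text
t: 21.15
tool_pos: [0.6846, -0.0113, 0.0474]
tool_rot: [-1.24, 1.159, -1.161]
contact_force: [-3.7, 0.5, 6.6]
opening: 0.0455
```

servo_tool --delta_pos '[[0,0,0],[0,0,0],[0,0,0],[0,-0.02,0],[0,-0.04,0]]' --dr '[[0,0,0],[0,0,0],[0,0,0],[0,0,0],[0,0,0]]' --grip '[0.55,0.65,0.7,0.7,0.7]'

```text
t: 21.78
tool_pos: [0.6826, -0.0112, 0.1057]
tool_rot: [-1.243, 1.163, -1.158]
contact_force: [0.2, -0.8, -0.6]
opening: 0.0601
```

servo_tool --delta_pos '[[0,-0.04,0],[0.035,-0.01,-0.022],[0.05,0,-0.034],[0.05,0,-0.034],[0.05,0,-0.034]]' --dr '[[0,0,0],[0,1,0],[0,1,0],[0,1,0],[0,1,0]]' --grip '[0.7,0.9,0.9,0.9,0.9]'

```text
t: 22.4
tool_pos: [0.5706, -0.2037, 0.1725]
tool_rot: [-1.202, 1.191, -1.22]
contact_force: [0.9, -0.4, 0.2]
opening: 0.0769
```

```bash
python3 -c "
from h import *
go(.499,-.310,.12,0)
im=ctrl.get_image('scene');cv2.imwrite('pics/b3.png',cv2.resize(im[130:360,150:400,::-1],None,fx=2.5,fy=2.5))"
```

```text
t 22.4 pos [ 0.5706 -0.2037  0.1725] psi 0.16 F [ 0.9 -0.4  0.2] open 0.0769
tool delta [ 0.1058  0.0518 -0.0728] dr [-1.01  0.16  0.33]
```

View pics/b3.png

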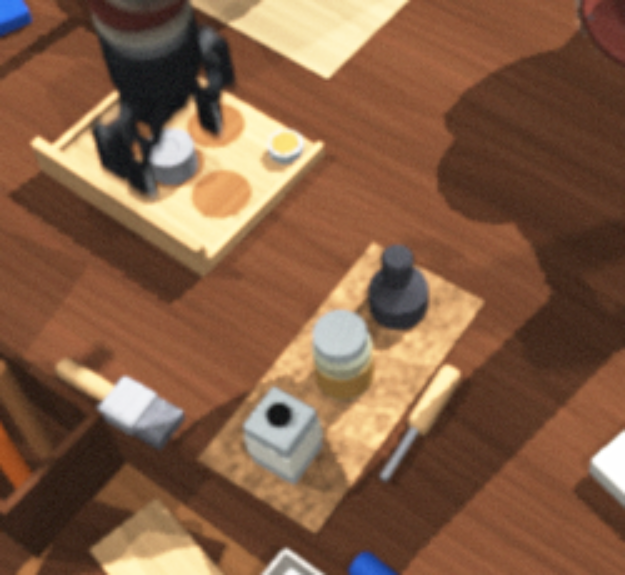

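servo_tool --delta_pos '[[0.04,0.01,-0.03],[0.04,0.02,-0.028],[0.02,0.02,-0.012],[0,0,0]]' --dr '[[-1,0.2,0.3],[0,0,0],[0,0,0],[0,0,0]]' --grip '[0.9,0.9,0.9,0.9]'

```text
t: 22.95
tool_pos: [0.4956, -0.3159, 0.13]
tool_rot: [-1.208, 1.207, -1.228]
contact_force: [0.1, 0.7, -0.1]
opening: 0.0773
```

```bash
python3 -c "
from h import *
go(.499,-.310,.03,0)"
```

```text
t 22.95 pos [ 0.4956 -0.3159  0.13  ] psi -0.59 F [ 0.1  0.7 -0.1] open 0.0773
tool delta [-0.0071  0.0999  0.0027] dr [-0.35 -0.59  0.64]
```

servo_tool --delta_pos '[[-0.006,0.015,0.003],[0,0.025,0],[0,0.025,0],[0,0.015,0],[0,0,0]]' --dr '[[-0.4,-0.6,0.6],[0,0,0],[0,0,0],[0,0,0],[0,0,0]]' --grip '[0.9,0.9,0.9,0.9,0.9]'

```text
t: 23.58
tool_pos: [0.5048, -0.3066, 0.0514]
tool_rot: [-1.211, 1.198, -1.208]
contact_force: [0.3, -0.0, -0.9]
opening: 0.077
```

```bash
python3 -c "
from h import *
go(.499,-.310,.03,0)"
```

```text
t 23.57 pos [ 0.5048 -0.3066  0.0514] psi 0.44 F [ 0.3 -0.  -0.9] open 0.077
tool delta [ 0.0033  0.0214 -0.006 ] dr [-0.3   0.44  0.15]
```

servo_tool --delta_pos '[[0.003,0.008,-0.005],[0,0.007,-0.001],[0,0.004,0],[0,0,0]]' --dr '[[-0.3,0.4,0],[0,0,0],[0,0,0],[0,0,0]]' --grip '[0.9,0.9,0.9,0.9]'

```text
t: 24.08
tool_pos: [0.5002, -0.3106, 0.0337]
tool_rot: [-1.211, 1.204, -1.214]
contact_force: [0.5, 0.1, -0.7]
opening: 0.0768
```

```bash
python3 -c "
from h import *
go(.499,-.310,.03,0)"
```

```text
t 24.07 pos [ 0.5002 -0.3106  0.0337] psi 0.05 F [ 0.5  0.1 -0.7] open 0.0768
tool delta [-0.0006  0.0037 -0.0012] dr [-0.16  0.05  0.28]
```

servo_tool --delta_pos '[[0,0.002,-0.001],[0,0,0],[0,0,0],[0,0,0],[0,0,0]]' --dr '[[-0.2,0,0.2],[0,0,0],[0,0,0],[0,0,0],[0,0,0]]' --grip '[0.75,0.6,0.5,0.45,0.45]' --grip_force 50

```text
t: 24.7
tool_pos: [0.5007, -0.3115, 0.0333]
tool_rot: [-1.21, 1.205, -1.213]
contact_force: [2.1, -0.8, 0.3]
opening: 0.0477
```

```bash
python3 -c "
from h import *
go(.499,-.310,.15,0)"
```

```text
t 24.7 pos [ 0.5007 -0.3115  0.0333] psi 0.03 F [ 2.1 -0.8  0.3] open 0.0477
tool delta [-0.0011 -0.1167 -0.0013] dr [-0.17  0.03  0.18]
```

servo_tool --delta_pos '[[0,0,0],[0,-0.02,0],[0,-0.04,0],[0,-0.045,0],[0,-0.03,0]]' --dr '[[0,0,0],[0,0,0],[0,0,0],[0,0,0],[0,0,0]]' --grip '[0.45,0.45,0.45,0.45,0.45]'

```text
t: 25.32
tool_pos: [0.4955, -0.3078, 0.1667]
tool_rot: [-1.213, 1.22, -1.199]
contact_force: [-0.1, -0.9, -4.3]
opening: 0.0473
```

servo_tool --delta_pos '[[-0.03,0,0],[-0.05,0,0],[-0.058,0,0],[-0.058,0,0],[-0.058,0,0]]' --dr '[[0,0,0],[0,0,0],[0,0,0],[0,0,0],[0,0,0]]' --grip '[0.45,0.45,0.45,0.45,0.45]'

```text
t: 25.95
tool_pos: [0.4948, -0.0513, 0.174]
tool_rot: [-1.209, 1.22, -1.211]
contact_force: [1.4, -0.4, -4.6]
opening: 0.0472
```

```bash
python3 -c "
from h import *
go(.4963,.287,.17,0)"
```

```text
t 25.95 pos [ 0.4948 -0.0513  0.174 ] psi -0.44 F [ 1.4 -0.4 -4.6] open 0.0472
tool delta [-0.3383  0.0045 -0.0011] dr [ 0.36 -0.44 -0.08]
```

servo_tool --delta_pos '[[-0.058,0,0],[-0.058,0,0],[-0.058,0,0],[-0.055,0,0],[-0.045,0.01,0]]' --dr '[[0.3,-0.4,0],[0,0,0],[0,0,0],[0,0,0],[0,0,0]]' --grip '[0.45,0.45,0.45,0.45,0.45]'

```text
t: 26.58
tool_pos: [0.4911, 0.2318, 0.1668]
tool_rot: [-1.209, 1.209, -1.209]
contact_force: [1.1, -1.0, -4.2]
opening: 0.0478
```

```bash
python3 -c "
from h import *
go(.4963,.287,.0483,0)"
```

```text
t 26.57 pos [0.4911 0.2318 0.1668] psi 0.02 F [ 1.1 -1.  -4.2] open 0.0478
tool delta [-0.0552  0.1185  0.0052] dr [ 0.01  0.02 -0.01]
```

servo_tool --delta_pos '[[-0.025,0.015,0.003],[-0.013,0.025,0.002],[-0.003,0.03,0],[0,0.025,0],[0,0,0]]' --dr '[[0,0,0],[0,0,0],[0,0,0],[0,0,0],[0,0,0]]' --grip '[0.45,0.45,0.45,0.45,0.45]'

```text
t: 27.2
tool_pos: [0.4917, 0.2767, 0.0699]
tool_rot: [-1.219, 1.206, -1.203]
contact_force: [-0.5, 1.2, -4.6]
opening: 0.0472
```

```bash
python3 -c "
from h import *
go(.4963,.287,.0483,0)"
```

```text
t 27.2 pos [0.4917 0.2767 0.0699] psi 0.45 F [-0.5  1.2 -4.6] open 0.0472
tool delta [-0.0103  0.0215  0.0048] dr [0.3  0.45 0.16]
```

servo_tool --delta_pos '[[-0.009,0.005,0.004],[-0.001,0.005,0],[0,0.003,0],[0,0.001,0],[0,0,0]]' --dr '[[0.3,0.4,0.2],[0,0,0],[0,0,0],[0,0,0],[0,0,0]]' --grip '[0.45,0.45,0.45,0.45,0.45]'

```text
t: 27.82
tool_pos: [0.4983, 0.2881, 0.0596]
tool_rot: [-1.202, 1.206, -1.21]
contact_force: [0.6, -0.3, -4.7]
opening: 0.0472
```

```bash
python3 -c "
from h import *
go(.4963,.287,.0483,0)
for n,c in(('scene',(370,220,500,370)),('top',(90,180,250,300))):
    im=ctrl.get_image(n);cv2.imwrite('pics/c1%s.png'%n,cv2.resize(im[c[1]:c[3],c[0]:c[2],::-1],None,fx=4,fy=4))"
```

```text
t 27.82 pos [0.4983 0.2881 0.0596] psi -0.0 F [ 0.6 -0.3 -4.7] open 0.0472
tool delta [ 0.0012  0.0113 -0.0021] dr [-0.35 -0.   -0.18]
```

View pics/c1scene.png

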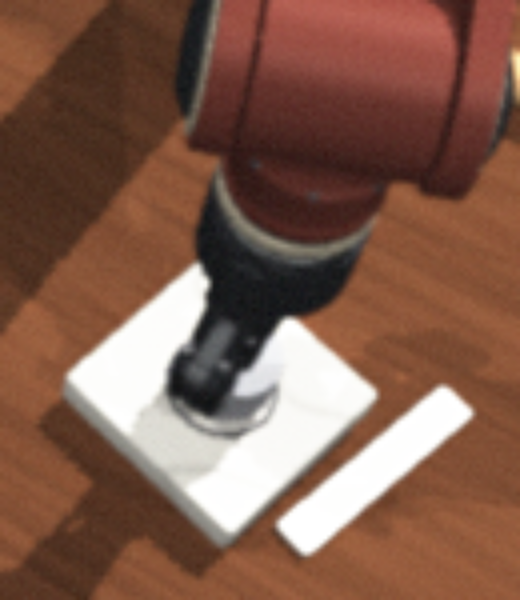

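View pics/c1top.png

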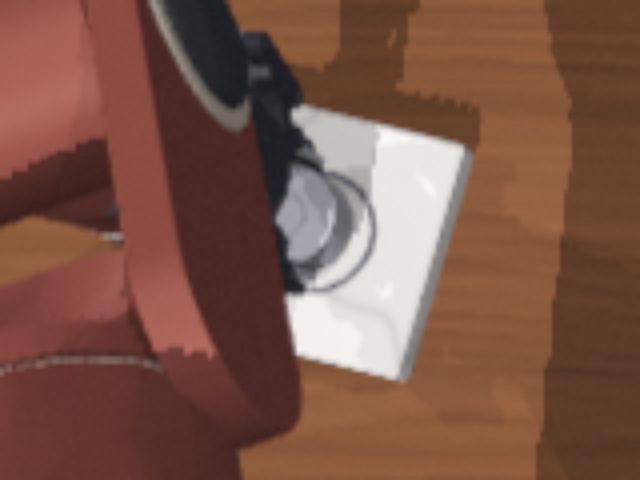

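servo_tool --delta_pos '[[0.001,0.004,-0.002],[0,0.003,0],[0,0.002,0],[0,0.001,0],[0,0,0]]' --dr '[[-0.3,0,-0.2],[0,0,0],[0,0,0],[0,0,0],[0,0,0]]' --grip '[0.45,0.45,0.45,0.45,0.45]'

```text
t: 28.55
tool_pos: [0.4961, 0.2869, 0.0488]
tool_rot: [-1.209, 1.209, -1.21]
contact_force: [-0.1, -0.5, -4.1]
opening: 0.0476
```

```bash
python3 -c "
from h import *
go(.4963,.287,.0483,0)"
```

```text
t 28.55 pos [0.4961 0.2869 0.0488] psi -0.01 F [-0.1 -0.5 -4.1] open 0.0476
tool delta [-0.0001  0.0005  0.0002] dr [-0.02 -0.01  0.05]
```

servo_tool --delta_pos '[[0,0.001,0],[0,0.001,0]]' --dr '[[0,0,0],[0,0,0]]' --grip '[0.45,0.45]'

```text
t: 28.8
tool_pos: [0.4963, 0.2871, 0.0483]
tool_rot: [-1.21, 1.209, -1.21]
contact_force: [-5.4, -3.0, 6.0]
opening: 0.0474
```

servo_tool --delta_pos '[[0,0,0],[0,0,0],[0,0,0],[0,-0.03,0],[0,-0.045,0]]' --dr '[[0,0,0],[0,0,0],[0,0,0],[0,0,0],[0,0,0]]' --grip '[0.6,0.7,0.75,0.75,0.75]'

```text
t: 29.42
tool_pos: [0.4956, 0.2867, 0.1223]
tool_rot: [-1.212, 1.21, -1.21]
contact_force: [0.9, -0.2, 0.5]
opening: 0.0638
```

servo_tool --delta_pos '[[0.03,-0.03,0.03],[0.05,-0.01,0.035],[0.05,0,0.035],[0.05,0,0.035],[0.045,0,0.025]]' --dr '[[0,-1,0],[0,-1,0],[0,-1,0],[0,-1,0],[0,0,0]]' --grip '[0.75,0.75,0.75,0.75,0.75]'

```text
t: 30.05
tool_pos: [0.6716, 0.0665, 0.1719]
tool_rot: [-1.236, 1.142, -1.155]
contact_force: [0.4, 0.8, 0.2]
opening: 0.064
```

```bash
python3 -c "
from h import *
go(.6846,-.0113,.15,3.83)
for n,c in(('scene',(370,220,500,370)),('top',(90,180,250,300))):
    im=ctrl.get_image(n);cv2.imwrite('pics/c2%s.png'%n,cv2.resize(im[c[1]:c[3],c[0]:c[2],::-1],None,fx=4,fy=4))"
```

```text
t 30.05 pos [0.6716 0.0665 0.1719] psi 4.56 F [0.4 0.8 0.2] open 0.064
tool delta [0.0786 0.0219 0.0065] dr [-0.7   0.73 -0.07]
```

View pics/c2scene.png

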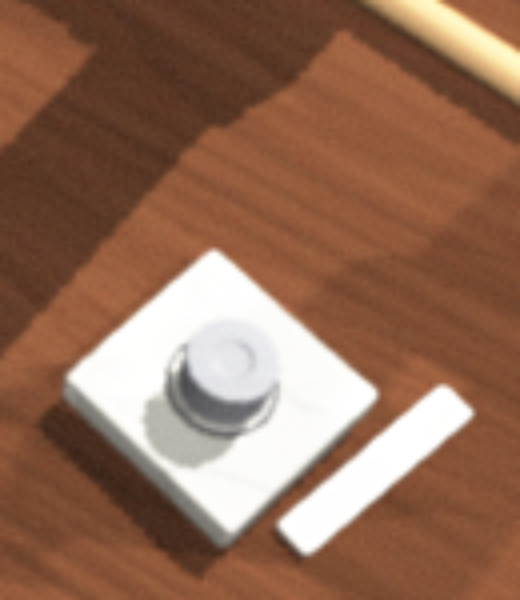

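View pics/c2top.png

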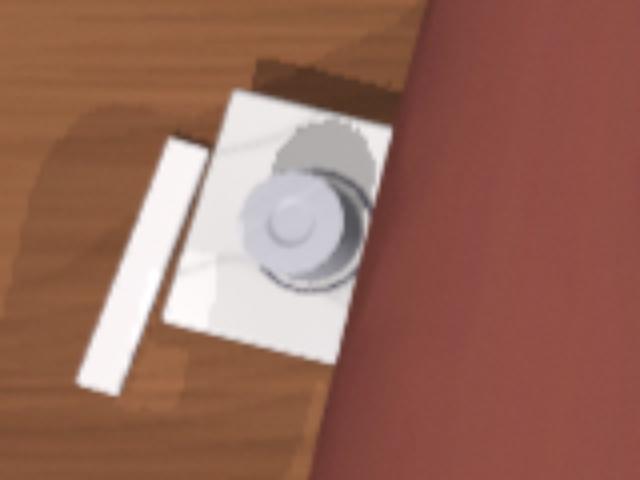

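```bash
python3 -c "
from h import *
a=(370+237.5/4-.5,220+361/4-.5);b=(90+292/4-.5,180+222/4-.5)
print(tri(a,b),atz('scene',a,.056),atz('top',b,.056))
a=(370+234/4-.5,220+359/4-.5);b=(90+293/4-.5,180+224/4-.5)
print(tri(a,b),atz('scene',a,.057),atz('top',b,.057))
"
```

```text
(array([0.49520783, 0.28995679, 0.05484871]), np.float64(0.0038263674110999776)) [0.4946172  0.29161543 0.056     ] [0.49596143 0.28785187 0.056     ]
(array([0.49469465, 0.28861672, 0.05483193]), np.float64(0.0020335759159241856)) [0.4951926  0.28963996 0.057     ] [0.4948548  0.28697697 0.057     ]
```

servo_tool --delta_pos '[[0.035,0,0.003],[0.03,0.01,0.003],[0.008,0.012,0],[0,0,0]]' --dr '[[-0.7,0.7,0],[0,0,0],[0,0,0],[0,0,0]]' --grip '[0.75,0.75,0.75,0.75]'

```text
t: 30.65
tool_pos: [0.6836, -0.0087, 0.1486]
tool_rot: [-1.237, 1.164, -1.162]
contact_force: [0.0, 0.5, -0.1]
opening: 0.0638
```

```bash
python3 -c "
from h import *
go(.6846,-.0113,.0474,3.83)"
```

```text
t 30.65 pos [ 0.6836 -0.0087  0.1486] psi 3.56 F [ 0.   0.5 -0.1] open 0.0638
tool delta [0.0028 0.1012 0.0008] dr [-0.02 -0.27 -0.09]
```

servo_tool --delta_pos '[[0.003,0.01,0.001],[0,0.025,0],[0,0.03,0],[0,0.02,0],[0,0.005,0]]' --dr '[[0,-0.3,0],[0,0,0],[0,0,0],[0,0,0],[0,0,0]]' --grip '[0.75,0.75,0.75,0.75,0.75]'

```text
t: 31.28
tool_pos: [0.6855, -0.0063, 0.0567]
tool_rot: [-1.239, 1.153, -1.154]
contact_force: [-0.3, 0.1, -0.0]
opening: 0.0641
```

```bash
python3 -c "
from h import *
go(.6846,-.0113,.0474,3.83)"
```

```text
t 31.27 pos [ 0.6855 -0.0063  0.0567] psi 4.25 F [-0.3  0.1 -0. ] open 0.0641
tool delta [ 0.0049  0.0093 -0.0013] dr [-0.2   0.42 -0.13]
```

servo_tool --delta_pos '[[0.004,0.004,-0.001],[0.001,0.003,0],[0,0.001,0],[0,0,0]]' --dr '[[-0.2,0.4,0],[0,0,0],[0,0,0],[0,0,0]]' --grip '[0.75,0.75,0.75,0.75]'

```text
t: 31.78
tool_pos: [0.6867, -0.0118, 0.051]
tool_rot: [-1.236, 1.157, -1.161]
contact_force: [0.5, -0.5, -0.4]
opening: 0.0639
```

```bash
python3 -c "
from h import *
go(.6846,-.0113,.0474,3.83)"
```

```text
t 31.77 pos [ 0.6867 -0.0118  0.051 ] psi 3.84 F [ 0.5 -0.5 -0.4] open 0.0639
tool delta [-0.0006  0.0036 -0.0021] dr [-0.23  0.01 -0.08]
```

servo_tool --delta_pos '[[0,0.002,-0.002],[0,0.001,0],[0,0,0],[0,0,0],[0,0,0]]' --dr '[[-0.2,0,0],[0,0,0],[0,0,0],[0,0,0],[0,0,0]]' --grip '[0.7,0.6,0.5,0.4,0.4]' --grip_force 40

```text
t: 32.4
tool_pos: [0.6851, -0.0119, 0.0489]
tool_rot: [-1.238, 1.159, -1.16]
contact_force: [0.0, -0.7, 0.9]
opening: 0.0459
```

```bash
python3 -c "
from h import *
go(.6846,-.0113,.17,3.83)"
```

```text
t 32.4 pos [ 0.6851 -0.0119  0.0489] psi 3.84 F [ 0.  -0.7  0.9] open 0.0459
tool delta [-0.0008 -0.1211 -0.0003] dr [-0.12  0.01 -0.06]
```

servo_tool --delta_pos '[[0,0,0],[0,-0.015,0],[0,-0.035,0],[0,-0.045,0],[0,-0.03,0]]' --dr '[[0,0,0],[0,0,0],[0,0,0],[0,0,0],[0,0,0]]' --grip '[0.4,0.4,0.4,0.4,0.4]'

```text
t: 33.02
tool_pos: [0.6815, -0.0116, 0.173]
tool_rot: [-1.245, 1.168, -1.153]
contact_force: [0.9, -0.5, -2.4]
opening: 0.0457
```

servo_tool --delta_pos '[[0.03,0,-0.016],[0.05,0,-0.026],[0.055,0,-0.028],[0.055,0,-0.028],[0.055,0,-0.028]]' --dr '[[0,0,0],[0,0,0],[0,0,0],[0,0,0],[0,0,0]]' --grip '[0.4,0.4,0.4,0.4,0.4]'

```text
t: 33.65
tool_pos: [0.5741, -0.2667, 0.1821]
tool_rot: [-1.242, 1.151, -1.155]
contact_force: [1.0, -1.7, -2.8]
opening: 0.0457
```

```bash
python3 -c "
from h import *
go(.4994,-.3769,.16,4.1)"
```

```text
t 33.65 pos [ 0.5741 -0.2667  0.1821] psi 4.36 F [ 1.  -1.7 -2.8] open 0.0457
tool delta [ 0.1042  0.0218 -0.083 ] dr [-0.19  0.26  0.01]
```

servo_tool --delta_pos '[[0.04,0,-0.035],[0.035,0.005,-0.028],[0.015,0.01,-0.012],[0.003,0.005,-0.003],[0,0,0]]' --dr '[[-0.2,0.2,0],[0,0,0],[0,0,0],[0,0,0],[0,0,0]]' --grip '[0.4,0.4,0.4,0.4,0.4]'

```text
t: 34.28
tool_pos: [0.4992, -0.3705, 0.1635]
tool_rot: [-1.239, 1.158, -1.161]
contact_force: [-0.3, 0.7, -3.5]
opening: 0.0455
```

```bash
python3 -c "
from h import *
go(.4994,-.3769,.0549,4.1)"
```

```text
t 34.27 pos [ 0.4992 -0.3705  0.1635] psi 3.86 F [-0.3  0.7 -3.5] open 0.0455
tool delta [ 0.0064  0.1086 -0.0004] dr [-0.11 -0.24  0.03]
```

servo_tool --delta_pos '[[0.005,0.015,0],[0,0.025,0],[0,0.03,0],[0,0.02,0],[0,0.005,0]]' --dr '[[-0.1,-0.2,0],[0,0,0],[0,0,0],[0,0,0],[0,0,0]]' --grip '[0.4,0.4,0.4,0.4,0.4]'

```text
t: 34.9
tool_pos: [0.5037, -0.3719, 0.0642]
tool_rot: [-1.245, 1.149, -1.152]
contact_force: [1.1, 0.8, -2.8]
opening: 0.0458
```

```bash
python3 -c "
from h import *
go(.4994,-.3769,.0549,4.1)"
```

```text
t 34.9 pos [ 0.5037 -0.3719  0.0642] psi 4.52 F [ 1.1  0.8 -2.8] open 0.0458
tool delta [ 0.0046  0.0093 -0.0047] dr [-0.09  0.42  0.03]
```

servo_tool --delta_pos '[[0.004,0.002,-0.004],[0.001,0.001,-0.001],[0,0,0],[0,0,0]]' --dr '[[0,0.4,0],[0,0,0],[0,0,0],[0,0,0]]' --grip '[0.4,0.4,0.4,0.4]'

```text
t: 35.4
tool_pos: [0.5004, -0.379, 0.0638]
tool_rot: [-1.242, 1.151, -1.161]
contact_force: [-0.2, -0.5, -2.0]
opening: 0.0455
```

```bash
python3 -c "
from h import *
go(.4994,-.3769,.0549,4.1)"
```

```text
t 35.4 pos [ 0.5004 -0.379   0.0638] psi 4.12 F [-0.2 -0.5 -2. ] open 0.0455
tool delta [-0.0022  0.0089 -0.0009] dr [-0.27  0.02  0.24]
```

servo_tool --delta_pos '[[-0.002,0.003,-0.001],[0,0.003,0],[0,0.002,0],[0,0,0]]' --dr '[[-0.2,0,0.2],[0,0,0],[0,0,0],[0,0,0]]' --grip '[0.4,0.4,0.4,0.4]'

```text
t: 35.9
tool_pos: [0.4994, -0.3771, 0.0559]
tool_rot: [-1.242, 1.154, -1.158]
contact_force: [0.3, -0.5, -2.4]
opening: 0.0459
```

```bash
python3 -c "
from h import *
go(.4994,-.3769,.0549,4.1)"
```

```text
t 35.9 pos [ 0.4994 -0.3771  0.0559] psi 4.12 F [ 0.3 -0.5 -2.4] open 0.0459
tool delta [-0.0002  0.001  -0.    ] dr [-0.09  0.02  0.06]
```

servo_tool --delta_pos '[[0,0.001,0],[0,0.001,0]]' --dr '[[0,0,0],[0,0,0]]' --grip '[0.4,0.4]'

```text
t: 36.15
tool_pos: [0.4996, -0.3773, 0.0548]
tool_rot: [-1.242, 1.154, -1.157]
contact_force: [-3.7, 2.6, 6.5]
opening: 0.0457
```

Contact at the predicted height. Release, go up, then to the jar.

servo_tool --delta_pos '[[0,0,0],[0,0,0],[0,0,0],[0,-0.02,0],[0,-0.04,0]]' --dr '[[0,0,0],[0,0,0],[0,0,0],[0,0,0],[0,0,0]]' --grip '[0.55,0.65,0.7,0.7,0.7]'

```text
t: 36.78
tool_pos: [0.4984, -0.3762, 0.1143]
tool_rot: [-1.242, 1.158, -1.154]
contact_force: [0.6, -0.5, 0.5]
opening: 0.0596
```

servo_tool --delta_pos '[[0,-0.04,0],[-0.035,-0.01,0.01],[-0.055,0,0.015],[-0.055,0,0.015],[-0.055,0,0.015]]' --dr '[[0,0,0],[0,1,0],[0,1,0],[0,1,0],[0,1,0]]' --grip '[0.8,0.8,0.8,0.8,0.8]'

```text
t: 37.4
tool_pos: [0.55, -0.1758, 0.1807]
tool_rot: [-1.201, 1.198, -1.23]
contact_force: [-0.4, -0.2, 0.1]
opening: 0.0684
```

```bash
python3 -c "
from h import *
go(.5924,-.0168,.15,0)"
```

```text
t 37.4 pos [ 0.55   -0.1758  0.1807] psi -0.45 F [-0.4 -0.2  0.1] open 0.0684
tool delta [-0.1597  0.0297  0.0406] dr [-0.92 -0.45  0.6 ]
```

servo_tool --delta_pos '[[-0.055,0,0.015],[-0.05,0,0.015],[-0.03,0.01,0.006],[-0.007,0.01,0],[0,0,0]]' --dr '[[-0.9,-0.4,0.6],[0,0,0],[0,0,0],[0,0,0],[0,0,0]]' --grip '[0.85,0.85,0.85,0.85,0.85]'

```text
t: 38.02
tool_pos: [0.5899, -0.0265, 0.1688]
tool_rot: [-1.205, 1.196, -1.213]
contact_force: [0.1, -0.3, 0.5]
opening: 0.0722
```

```bash
python3 -c "
from h import *
go(.5924,-.0168,.0469,0)"
```

```text
t 38.02 pos [ 0.5899 -0.0265  0.1688] psi 0.27 F [ 0.1 -0.3  0.5] open 0.0722
tool delta [-0.01    0.1219  0.0012] dr [-0.66  0.27  0.15]
```

servo_tool --delta_pos '[[-0.008,0.01,0.002],[-0.001,0.02,0],[0,0.02,0],[0,0.005,0],[0,0,0]]' --dr '[[-0.6,0.3,0.2],[0,0,0],[0,0,0],[0,0,0],[0,0,0]]' --grip '[0.85,0.85,0.85,0.85,0.85]'

```text
t: 38.65
tool_pos: [0.5912, -0.0203, 0.1094]
tool_rot: [-1.207, 1.215, -1.212]
contact_force: [-0.8, 0.4, 0.1]
opening: 0.0729
```

```bash
python3 -c "
from h import *
go(.5924,-.0168,.0469,0)"
```

```text
t 38.65 pos [ 0.5912 -0.0203  0.1094] psi -0.32 F [-0.8  0.4  0.1] open 0.0729
tool delta [-0.0035  0.0625  0.0013] dr [ 0.09 -0.32 -0.04]
```

servo_tool --delta_pos '[[-0.003,0.015,0.001],[0,0.02,0],[0,0.013,0],[0,0.005,0],[0,0,0]]' --dr '[[0,-0.3,0],[0,0,0],[0,0,0],[0,0,0],[0,0,0]]' --grip '[0.85,0.85,0.85,0.85,0.85]'

```text
t: 39.28
tool_pos: [0.5924, -0.0171, 0.0527]
tool_rot: [-1.21, 1.21, -1.208]
contact_force: [-0.3, 0.3, -0.9]
opening: 0.0727
```

```bash
python3 -c "
from h import *
go(.5924,-.0168,.0469,0)"
```

```text
t 39.27 pos [ 0.5924 -0.0171  0.0527] psi 0.0 F [-0.3  0.3 -0.9] open 0.0727
tool delta [-0.0003  0.0058  0.0001] dr [ 0.08  0.   -0.03]
```

servo_tool --delta_pos '[[0,0.003,0],[0,0.002,0],[0,0,0],[0,0,0],[0,0,0]]' --dr '[[0,0,0],[0,0,0],[0,0,0],[0,0,0],[0,0,0]]' --grip '[0.8,0.75,0.6,0.5,0.5]' --grip_force 40

```text
t: 39.9
tool_pos: [0.5933, -0.0173, 0.049]
tool_rot: [-1.209, 1.209, -1.209]
contact_force: [-0.3, -0.2, -0.3]
opening: 0.0525
```

servo_tool --delta_pos '[[0,0,0]]' --dr '[[0,0,0]]' --grip '[0.5]'

```text
t: 40.02
tool_pos: [0.5932, -0.0173, 0.049]
tool_rot: [-1.209, 1.209, -1.209]
contact_force: [1.1, 0.1, -1.4]
opening: 0.0525
```

servo_tool --delta_pos '[[0,-0.015,0],[0,-0.035,0],[0,-0.04,0],[0,-0.03,0]]' --dr '[[0,0,0],[0,0,0],[0,0,0],[0,0,0]]' --grip '[0.5,0.5,0.5,0.5]'

```text
t: 40.52
tool_pos: [0.5901, -0.0169, 0.1697]
tool_rot: [-1.214, 1.216, -1.204]
contact_force: [1.3, 0.1, -3.3]
opening: 0.0529
```

```bash
python3 -c "
from h import *
go(.5007,-.247,.17,0)"
```

```text
t 40.52 pos [ 0.5901 -0.0169  0.1697] psi 0.0 F [ 1.3  0.1 -3.3] open 0.0529
tool delta [ 2.301e-01  1.000e-04 -8.940e-02] dr [ 0.46  0.   -0.09]
```

servo_tool --delta_pos '[[0.03,0,-0.012],[0.05,0,-0.02],[0.055,0,-0.022],[0.045,0,-0.018],[0.025,0,-0.008]]' --dr '[[0.4,0,0],[0,0,0],[0,0,0],[0,0,0],[0,0,0]]' --grip '[0.5,0.5,0.5,0.5,0.5]'

```text
t: 41.15
tool_pos: [0.5114, -0.2262, 0.179]
tool_rot: [-1.205, 1.195, -1.213]
contact_force: [0.3, 0.7, -2.7]
opening: 0.0525
```

```bash
python3 -c "
from h import *
go(.5007,-.2478,.055,0)"
```

```text
t 41.15 pos [ 0.5114 -0.2262  0.179 ] psi 0.32 F [ 0.3  0.7 -2.7] open 0.0525
tool delta [ 0.0212  0.1239 -0.0123] dr [-0.7   0.32  0.14]
```

servo_tool --delta_pos '[[0.012,0.005,-0.008],[0.004,0.025,-0.003],[0,0.03,0],[0,0.015,0],[0,0,0]]' --dr '[[-0.6,0.3,0.1],[0,0,0],[0,0,0],[0,0,0],[0,0,0]]' --grip '[0.5,0.5,0.5,0.5,0.5]'

```text
t: 41.78
tool_pos: [0.5, -0.2432, 0.1039]
tool_rot: [-1.207, 1.209, -1.212]
contact_force: [0.8, -0.2, -3.5]
opening: 0.0525
```

```bash
python3 -c "
from h import *
go(.5007,-.2478,.055,0)"
```

```text
t 41.77 pos [ 0.5    -0.2432  0.1039] psi -0.11 F [ 0.8 -0.2 -3.5] open 0.0525
tool delta [0.0046 0.0489 0.0006] dr [-0.13 -0.11  0.03]
```

servo_tool --delta_pos '[[0.005,0.012,0.001],[0.001,0.015,0],[0,0.01,0],[0,0.002,0],[0,0,0]]' --dr '[[0,-0.1,0],[0,0,0],[0,0,0],[0,0,0],[0,0,0]]' --grip '[0.5,0.5,0.5,0.5,0.5]'

```text
t: 42.4
tool_pos: [0.5029, -0.2502, 0.0647]
tool_rot: [-1.208, 1.204, -1.213]
contact_force: [-0.5, -0.2, -2.2]
opening: 0.0525
```

```bash
python3 -c "
from h import *
go(.5007,-.2478,.055,0)"
```

```text
t 42.4 pos [ 0.5029 -0.2502  0.0647] psi 0.05 F [-0.5 -0.2 -2.2] open 0.0525
tool delta [-0.0024  0.0097 -0.0023] dr [-0.3   0.04  0.15]
```

servo_tool --delta_pos '[[-0.002,0.003,-0.002],[0,0.003,0],[0,0.002,0],[0,0,0]]' --dr '[[-0.3,0,0.1],[0,0,0],[0,0,0],[0,0,0]]' --grip '[0.5,0.5,0.5,0.5]'

```text
t: 42.9
tool_pos: [0.5014, -0.2484, 0.0573]
tool_rot: [-1.21, 1.207, -1.211]
contact_force: [0.2, -0.4, -2.4]
opening: 0.0523
```

```bash
python3 -c "
from h import *
go(.5007,-.2478,.055,0)"
```

```text
t 42.9 pos [ 0.5014 -0.2484  0.0573] psi 0.05 F [ 0.2 -0.4 -2.4] open 0.0523
tool delta [-0.0006  0.0023 -0.0007] dr [-0.08  0.05  0.1 ]
```

servo_tool --delta_pos '[[-0.001,0.001,-0.001],[0,0.001,0],[0,0.001,0],[0,0,0]]' --dr '[[0,0,0],[0,0,0],[0,0,0],[0,0,0]]' --grip '[0.5,0.5,0.5,0.5]'

```text
t: 43.4
tool_pos: [0.5008, -0.2476, 0.055]
tool_rot: [-1.21, 1.206, -1.211]
contact_force: [0.8, -0.5, -2.0]
opening: 0.0524
```

servo_tool --delta_pos '[[0,0.001,0]]' --dr '[[0,0,0]]' --grip '[0.5]'

```text
t: 43.52
tool_pos: [0.5009, -0.2478, 0.0549]
tool_rot: [-1.21, 1.206, -1.211]
contact_force: [-3.9, 1.0, 8.4]
opening: 0.0529
```

servo_tool --delta_pos '[[0,0,0],[0,0,0],[0,0,0],[0,-0.02,0],[0,-0.04,0]]' --dr '[[0,0,0],[0,0,0],[0,0,0],[0,0,0],[0,0,0]]' --grip '[0.65,0.75,0.8,0.8,0.8]'

```text
t: 44.15
tool_pos: [0.4996, -0.2468, 0.1146]
tool_rot: [-1.211, 1.21, -1.208]
contact_force: [0.8, -0.8, 0.3]
opening: 0.0681
```

servo_tool --delta_pos '[[0,-0.035,0],[-0.04,-0.01,0],[-0.055,0,0],[-0.055,0,0],[-0.04,0,0]]' --dr '[[0,0,0],[0,0,0],[0,0,0],[0,0,0],[0,0,0]]' --grip '[0.8,0.7,0.7,0.7,0.7]'

```text
t: 44.78
tool_pos: [0.5046, -0.0566, 0.1747]
tool_rot: [-1.2, 1.196, -1.228]
contact_force: [0.4, -0.6, 0.0]
opening: 0.0599
```

```bash
python3 -c "
from h import *
go(.4995,-.0214,.069,0)"
```

```text
t 44.77 pos [ 0.5046 -0.0566  0.1747] psi -0.31 F [ 0.4 -0.6  0. ] open 0.0599
tool delta [-0.0361  0.1052 -0.0072] dr [-1.02 -0.31  0.49]
```

servo_tool --delta_pos '[[-0.02,0,-0.006],[-0.01,0.01,-0.001],[0,0.02,0],[0,0.01,0],[0,0,0]]' --dr '[[-1,-0.3,0.5],[0,0,0],[0,0,0],[0,0,0],[0,0,0]]' --grip '[0.7,0.7,0.7,0.7,0.7]'

```text
t: 45.4
tool_pos: [0.4991, -0.024, 0.1377]
tool_rot: [-1.206, 1.2, -1.212]
contact_force: [-0.3, 0.4, 0.0]
opening: 0.0596
```

```bash
python3 -c "
from h import *
go(.4995,-.0214,.069,0)"
```

```text
t 45.4 pos [ 0.4991 -0.024   0.1377] psi 0.19 F [-0.3  0.4  0. ] open 0.0596
tool delta [-0.0027  0.0687 -0.0002] dr [-0.45  0.19  0.1 ]
```

servo_tool --delta_pos '[[-0.002,0.015,0],[0,0.025,0],[0,0.015,0],[0,0.005,0],[0,0,0]]' --dr '[[-0.4,0.2,0.1],[0,0,0],[0,0,0],[0,0,0],[0,0,0]]' --grip '[0.7,0.7,0.7,0.7,0.7]'

```text
t: 46.02
tool_pos: [0.5007, -0.0231, 0.0761]
tool_rot: [-1.206, 1.209, -1.213]
contact_force: [0.4, -0.2, 1.0]
opening: 0.0596
```

```bash
python3 -c "
from h import *
go(.4995,-.0214,.069,0)"
```

```text
t 46.02 pos [ 0.5007 -0.0231  0.0761] psi -0.16 F [ 0.4 -0.2  1. ] open 0.0596
tool delta [-0.0017  0.0071 -0.0012] dr [-0.15 -0.16  0.02]
```

servo_tool --delta_pos '[[-0.002,0.003,-0.001],[0,0.003,0],[0,0,0],[0,0,0],[0,0,0]]' --dr '[[-0.1,-0.2,0],[0,0,0],[0,0,0],[0,0,0],[0,0,0]]' --grip '[0.7,0.6,0.5,0.4,0.3]' --grip_force 50

```text
t: 46.65
tool_pos: [0.5009, -0.0211, 0.072]
tool_rot: [-1.208, 1.205, -1.211]
contact_force: [-2.7, 0.8, 1.7]
opening: 0.0283
```

servo_tool --delta_pos '[[0,0,0],[0,0,0],[0,0,0]]' --dr '[[0,0,0],[0,0,0],[0,0,0]]' --grip '[0.2,0.2,0.2]'

```text
t: 47.02
tool_pos: [0.5008, -0.0211, 0.072]
tool_rot: [-1.208, 1.205, -1.211]
contact_force: [-0.9, 0.1, 0.1]
opening: 0.0282
```

```bash
python3 -c "
from h import *
go(.4995,-.0214,.069,0)"
```

```text
t 47.02 pos [ 0.5008 -0.0211  0.072 ] psi 0.06 F [-0.9  0.1  0.1] open 0.0282
tool delta [ 0.0003  0.003  -0.0013] dr [-0.22  0.06  0.05]
```

servo_tool --delta_pos '[[0,-0.01,0],[0,-0.03,0],[0,-0.035,0],[0,-0.035,0],[0,-0.015,0]]' --dr '[[-0.2,0,0],[0,0,0],[0,0,0],[0,0,0],[0,0,0]]' --grip '[0.2,0.2,0.2,0.2,0.2]'

```text
t: 47.65
tool_pos: [0.4967, -0.0201, 0.1948]
tool_rot: [-1.217, 1.218, -1.201]
contact_force: [0.8, 0.2, -4.4]
opening: 0.0283
```

servo_tool --delta_pos '[[0.03,0,-0.007],[0.05,0,-0.012],[0.053,0,-0.012],[0.053,0,-0.012],[0.05,0,-0.012]]' --dr '[[0.4,0,0],[0,0,0],[0,0,0],[0,0,0],[0,0,0]]' --grip '[0.2,0.2,0.2,0.2,0.2]'

```text
t: 48.28
tool_pos: [0.44, -0.2584, 0.1909]
tool_rot: [-1.215, 1.211, -1.195]
contact_force: [0.5, -0.3, -5.7]
opening: 0.0281
```

```bash
python3 -c "
from h import *
go(.433,-.309,.18,0)"
```

```text
t 48.27 pos [ 0.44   -0.2584  0.1909] psi 0.53 F [ 0.5 -0.3 -5.7] open 0.0281
tool delta [ 0.0506  0.0107 -0.0074] dr [ 0.44  0.53 -0.31]
```

servo_tool --delta_pos '[[0.025,0,-0.004],[0.012,0.005,-0.002],[0.002,0.01,0],[0,0.005,0],[0,0,0]]' --dr '[[0.4,0.5,-0.3],[0,0,0],[0,0,0],[0,0,0],[0,0,0]]' --grip '[0.2,0.2,0.2,0.2,0.2]'

```text
t: 48.9
tool_pos: [0.4311, -0.2975, 0.164]
tool_rot: [-1.208, 1.22, -1.202]
contact_force: [-0.5, -0.8, -5.6]
opening: 0.0284
```

```bash
python3 -c "
from h import *
go(.433,-.309,.0782,0)"
```

```text
t 48.9 pos [ 0.4311 -0.2975  0.164 ] psi -0.15 F [-0.5 -0.8 -5.6] open 0.0284
tool delta [0.0121 0.0857 0.0025] dr [ 0.42 -0.15 -0.44]
```

servo_tool --delta_pos '[[0.01,0.005,0.002],[0.002,0.01,0],[0,0.02,0],[0,0.015,0],[0,0,0]]' --dr '[[0.4,-0.1,-0.4],[0,0,0],[0,0,0],[0,0,0],[0,0,0]]' --grip '[0.2,0.2,0.2,0.2,0.2]'

```text
t: 49.52
tool_pos: [0.4342, -0.3094, 0.1117]
tool_rot: [-1.209, 1.207, -1.209]
contact_force: [0.3, 0.4, -4.5]
opening: 0.0284
```

```bash
python3 -c "
from h import *
go(.433,-.309,.0782,0)"
```

```text
t 49.52 pos [ 0.4342 -0.3094  0.1117] psi 0.09 F [ 0.3  0.4 -4.5] open 0.0284
tool delta [-0.0004  0.0335 -0.0012] dr [-0.05  0.09  0.02]
```

servo_tool --delta_pos '[[0,0.01,-0.001],[0,0.01,0],[0,0.005,0],[0,0.001,0],[0,0,0]]' --dr '[[0,0,0],[0,0,0],[0,0,0],[0,0,0],[0,0,0]]' --grip '[0.2,0.2,0.2,0.2,0.2]'

```text
t: 50.15
tool_pos: [0.434, -0.3103, 0.0854]
tool_rot: [-1.209, 1.205, -1.211]
contact_force: [-0.1, -0.1, -5.8]
opening: 0.0285
```

```bash
python3 -c "
from h import *
go(.433,-.309,.0782,0)"
```

```text
t 50.15 pos [ 0.434  -0.3103  0.0854] psi 0.09 F [-0.1 -0.1 -5.8] open 0.0285
tool delta [-0.0013  0.0072 -0.001 ] dr [-0.16  0.09  0.12]
```

servo_tool --delta_pos '[[-0.001,0.002,-0.001],[0,0.003,0],[0,0.001,0],[0,0,0]]' --dr '[[-0.1,0,0.1],[0,0,0],[0,0,0],[0,0,0]]' --grip '[0.2,0.2,0.2,0.2]'

```text
t: 50.65
tool_pos: [0.4334, -0.3095, 0.0798]
tool_rot: [-1.209, 1.206, -1.21]
contact_force: [-0.0, -0.1, -5.7]
opening: 0.0284
```

```bash
python3 -c "
from h import *
go(.433,-.309,.0782,0)"
```

```text
t 50.65 pos [ 0.4334 -0.3095  0.0798] psi 0.1 F [-0.  -0.1 -5.7] open 0.0284
tool delta [-0.0006  0.0016 -0.0004] dr [-0.12  0.1   0.07]
```

servo_tool --delta_pos '[[0,0.001,0],[0,0.001,0]]' --dr '[[0,0,0],[0,0,0]]' --grip '[0.2,0.2]'

```text
t: 50.9
tool_pos: [0.4335, -0.3098, 0.0781]
tool_rot: [-1.21, 1.205, -1.21]
contact_force: [-1.9, -0.0, 0.3]
opening: 0.0281
```

servo_tool --delta_pos '[[0,0.001,0]]' --dr '[[0,0,0]]' --grip '[0.2]'

```text
t: 51.02
tool_pos: [0.4336, -0.31, 0.0781]
tool_rot: [-1.21, 1.206, -1.21]
contact_force: [-3.4, 2.5, 5.7]
opening: 0.028
```

Standing; release, rise, and move aside.

servo_tool --delta_pos '[[0,0,0],[0,0,0],[0,0,0],[0,-0.02,0],[0,-0.04,0]]' --dr '[[0,0,0],[0,0,0],[0,0,0],[0,0,0],[0,0,0]]' --grip '[0.38,0.5,0.65,0.65,0.65]'

```text
t: 51.65
tool_pos: [0.4335, -0.3098, 0.1396]
tool_rot: [-1.21, 1.206, -1.21]
contact_force: [-0.1, 0.2, 0.0]
opening: 0.0556
```

servo_tool --delta_pos '[[0,-0.05,0],[0,-0.05,0],[0,-0.04,0],[-0.03,0,0],[-0.055,0,0]]' --dr '[[0,0,0],[0,0,0],[0,0,0],[0,0,0],[0,0,0]]' --grip '[0.65,0.65,0.65,0.65,0.65]'

```text
t: 52.28
tool_pos: [0.4345, -0.2265, 0.2974]
tool_rot: [-1.206, 1.194, -1.229]
contact_force: [0.2, 0.8, 1.0]
opening: 0.0557
```

servo_tool --delta_pos '[[-0.055,0,0],[-0.055,0,0],[-0.055,0,0],[-0.03,0,0],[0,0,0]]' --dr '[[0,0,0],[0,0,0],[0,0,0],[0,0,0],[0,0,0]]' --grip '[0.65,0.65,0.65,0.65,0.65]'

```text
t: 52.9
tool_pos: [0.4347, -0.0235, 0.3045]
tool_rot: [-1.199, 1.178, -1.237]
contact_force: [0.3, 0.5, 0.1]
opening: 0.0553
```

Run:
```python
from h import *
o=ctrl.get_obs();print(o['t'],o['tool_pos'])
for n in("scene","top"):
    im=ctrl.get_image(n);cv2.imwrite(f"pics/d_{n}.png",im[:,:,::-1])
for n,c in(("scene",(150,140,290,245)),("top",(400,190,540,305))):
    im=cv2.imread(f"pics/d_{n}.png");x0,y0,x1,y1=c;cv2.imwrite(f"pics/d_{n}rack.png",cv2.resize(im[y0:y1,x0:x1],None,fx=5.5,fy=5.5,interpolation=cv2.INTER_CUBIC)[:600,:800])
```

```text
52.9 [ 0.43471451 -0.02351547  0.30452958]
```

View pics/d_scene.png

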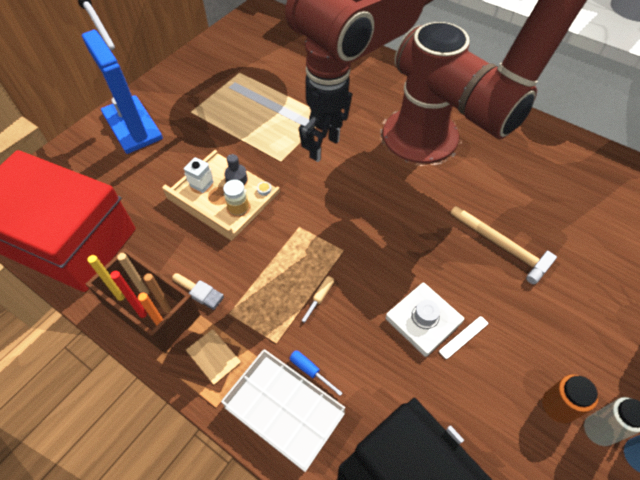

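View pics/d_scenerack.png

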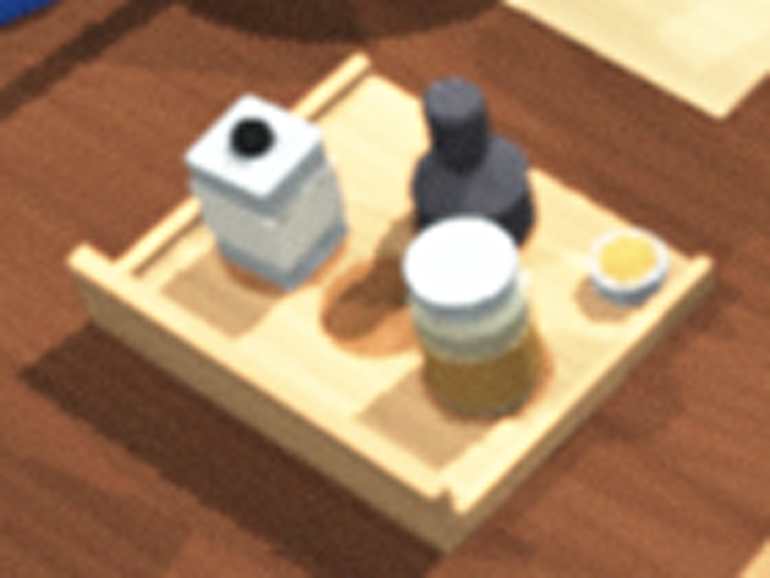

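View pics/d_toprack.png

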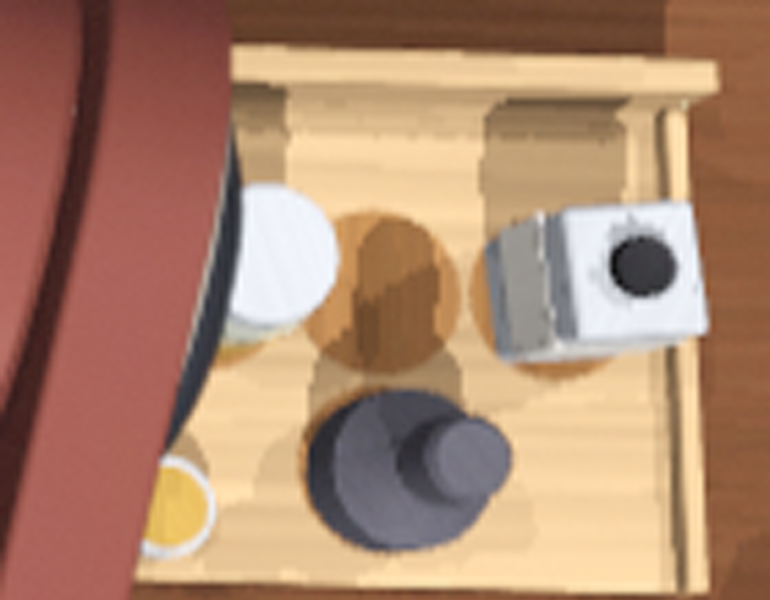

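```bash
python3 -c "
from h import *
o=ctrl.get_obs();print(o['t'],o['dq'].round(3));print(ctrl.finish_job())"
```

```text
53.0 [-0.025  0.015  0.004 -0.001 -0.005 -0.001]
the job is handed in; nothing more can be done
None
```

The job is done and handed in at about 53 s of the 141 s allowed. I stood the weight, jar and tin on the cork mat, set the anvil in the ring on the marble slab, then put the tin, jar and weight back in the rack.

- **Setting down:** every object was lowered until the wrist force showed contact before I let go. Each of those contacts was under about 10 N.
- **Anvil:** in both camera views it sits within about 1–2 mm of the ring's centre. The two cameras disagree by 2–4 mm on the absolute position, a little more than the stated 2 mm calibration error.
- **Back in the rack:** comparing the before and after pictures, the tin, jar and weight stand upright within about 1–2 mm of where they started. In the last top view the arm partly hid the jar, so that check rests mainly on the scene view.
- **Bystanders:** the awl and creasing bone look unmoved in the scene view. The snaps also look unmoved there, though the last top view shows them only partly. I did not measure their positions again afterwards.

No check failed.

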